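Snap ring onto a filter spigot

TASK

Lock the blue hose collar on the aquarium filter: with the blue-handled ring pliers from the stand, take the orange snap ring by its two eyes, spread it no further than needed (it is ruined if overstretched), lower it gently over the metal spigot onto the collar and let it close in the groove, centred, its back drawn snug against the groove floor. Then hang the pliers upright in their stand again and let go. Do not press hard, touch the ring with the fingers, drop anything or disturb the plant, the beaker and the marker.

Things in the scene. Friction and masses are not known exactly. Their poses are not given: they have to be found in the camera images.
- filter: Fixed grey housing 130x130x40 mm with a vertical spigot. Origin: centre of its underside, on the spigot axis, z up. Heights above origin: blue collar, radius 36, flat top at 60 mm; groove floor, radius 16.6, from 60 to 70; metal land, radius 19.5, from 70 to 78; taper to radius 14 at 86; flat end at 88. The ring may go on at any yaw.
- groove (a point): Point on the spigot axis 63 mm above the filter's origin: where ring_mid lies when the ring is home, flat on the collar inside the groove. z up.
- ring_holder: Fixed white block 85 x 85 x 24 mm, origin at the centre of its underside; a low boss of radius 11 mm, 4 mm high, on its top stands loosely inside the ring's bore.
- ring_mid (a point): Loose orange plastic snap ring, 40 g, 6 mm thick, flat on the holder; point on its bore axis at half thickness, z up. Bore radius 17 mm, outer radius 22, open towards +x. A back piece (it carries this frame) at x = -19.5 mm and two rigid arms (+y, -y) on sprung hinges there. To clear the land both arms need about 0.19 rad or more.
- ring_back (a point): Hinge point of the ring, 19.5 mm behind ring_mid (along -x), half-way up; same axes. To pass down over the land the spread ring must sit back, this point 22.5 to 25 mm from the spigot axis; home, it is 19.5. It does not centre itself: at groove height, still spread, draw it towards its eyes until its back meets the groove floor, then close it, following the eyes.
- ring_eye_l (a point): Centre of the eye at the end of the +y arm, half-way up: a vertical square through-hole 7.5 mm wide with 3 mm walls. Closed, it lies at (22, 17) mm from ring_mid in the ring's axes; spreading swings it about ring_back. It resists spreading with about 5 N closed and 8 N at 0.22 rad.
- ring_eye_r (a point): The same for the -y arm; closed, at (22, -17) mm from ring_mid.
- ring_l (a joint): Opening of the ring's +y arm, rad: 0 closed (relaxed), grows as it is spread; beyond 0.30 the ring is overstretched and ruined.
- ring_r (a joint): The same for the ring's -y arm.
- stand: Fixed dark steel stand for the pliers, base 90 x 70 mm, two uprights at x = +21 and -21 mm with tops 58 mm high where the pliers' cross-bar rests between low lips (6 mm high, 3.5 mm clearance each way). Origin at the centre of its underside, z up.
- stand_seat (a point): Point 94 mm above the stand's origin: where pliers_grip lies when the pliers hang home in the stand, with the pliers' x axis along the stand's x axis, either way round.
- pliers_grip (a point): Loose ring pliers, 160 g, hanging tips down in the stand; point midway between the two blue handles, half-way up. z up along the tool, y from handle to handle. Handles: upright plates 18 mm wide, 44 mm high, 64 mm over their outer faces at rest. Each slides straight in along y, up to 16 mm, against a spring: 11 N at rest plus 0.4 N per mm.
- pliers_tips (a point): Midway between the two tip shoulders, 75 mm below pliers_grip; same axes. Below each flat shoulder (11 x 8 mm) a square pin 4 mm wide (2.4 at its end) sticks down 5 mm. Pin centres are at x = 0, 32 mm apart at rest; the legs cross, so each mm a handle goes in moves the opposite tip out 1 mm. A ring on spread pins hangs on by friction.
- pliers_bar (a point): Underside centre of the pliers' steel cross-bar (50 mm along x, 14 along y, 6 thick), 36 mm below pliers_grip; same axes. The bar rests on the stand. Between bar and shoulders run the two legs, 11 mm (x) by 8 mm (y), from 3 mm inside to 5 mm outside the pin centres: closed too far back, they clamp on the land.
- jaw_l (a joint): How far the +y handle is squeezed in, m (0 at rest, up to 0.016).
- jaw_r (a joint): The same for the -y handle.
- plant_beaker: Loose glass beaker with a plant, 68 mm wide, 200 mm high: leave alone. Origin at the centre of its underside.
- beaker: Loose empty beaker, 64 mm wide, 85 mm high: leave alone. Origin at the centre of its underside.
- marker: Loose blue and grey marker pen, 140 mm long, 13 mm thick, lying on the bench: leave alone.

How it is judged:
By the outcome, as a careful person would: the job done as asked, in the order asked, and still so for the second after the job is handed in, with the robot touching nothing.
It also fails if it takes over 72 s, if anything falls off the work surface, if the arm or the gripper's body presses on something with over 40 N, if the wrist force passes 120 N, or if a joint passes its speed limit or range.

ROBOT

A 7-joint arm with a two-finger parallel gripper is mounted at the origin on the work surface. World frame = base frame: x ahead of the robot, y to its left, z up, the work surface at z = 0. Lengths are in m, angles in rad, forces in N, time in s.
With the tool pointing down it reaches from about 0.4 to 0.85 m from the base axis. Payload 4.5 kg.
Tool frame: the origin (TCP) lies midway between the tips of the shut fingers; the grasp point (between the pads) lies 19 mm behind it; z points along the fingers, y is the line along which they close (so a half turn about z gives the same grasp; the last joint's range is limited). The gripper opens to 85 mm and grips with 20 to 120 N. Pads are 22 mm wide; open, the fingers measure 114 mm over their backs; the gripper's body (76 mm by 85 mm) begins 54 mm behind the grasp point. The pads swing forward as they close: fully open they stand 13 mm farther back than shut.
Start: joints at [-1.307, 0.689, -0.195, 1.565, 0.157, 0.902, -0.215], TCP at [0.142, 0.609, 0.196] pointing down, gripper open.
Joint ranges: [-3.01, 3.01], [-0.46, 2.08], [-1.47, 1.51], [0.13, 2.56], [-1, 4.14], [0.04, 2.09], [-2.66, 2.66]. Speed limits (rad/s): [2.57, 2.57, 3.14, 3.14, 3.14, 3.14, 3.14].

INTERFACE

Orientations are given as a unit quaternion [x, y, z, w].
In Python, from station import robot gives the robot as it stands.
- The arm moves only by the tool drive_tool, never from a script. Its argument "deltas" is a list of rows, each an object with "dr": the turn, a rotation vector about the tool's x, y, z in units of pi rad (1.0 is pi rad), a list of three; "xyz": the shift along the tool's x, y, z in units of 800 mm (1.0 is 800 mm), a list of three; "gripper": the opening, from 0 (shut) to 1 (fully open). In form: [{"dr": [ax, ay, az], "xyz": [tx, ty, tz], "gripper": gripper}, ...]. A call has 1 to 8 rows; each row is the pose to reach, as a shift and turn from the pose commanded when the call began, along the tool's axes at that moment, turning the shorter way round; what a row does not reach only later rows make up. A row lasts 1/8 s, in which the tool goes at most 62.5 mm and 10.7 degrees, less where a joint would pass 70% of its speed; a pose out of reach is approached as far as the arm can. A call with a number of a shift or a turn outside -1 to 1 is refused whole. A call with a gripper value outside its range is refused whole. The fingers move at their own pace and stop on an object; "squeeze" is the grip in N (left out, the last holds). Time passes only in rows, so rows that repeat a pose let the fingers close. It gives the time, the measured TCP pose, the force, the opening and the grip force at its end, in the units of the state.
- robot.sense(): the state, without advancing time (a new reading comes with each control period).
- robot.grab_frame(name): name is "scene" or "side" or "wrist"; returns the picture (480x640x3 uint8, blue, green, red); there is no depth.
- robot.get_calibration(name): a dict with "intrinsics" (3x3 intrinsics, pixels), "rvec" (rotation vector, rad) and "tvec" (3), from world to camera coordinates, as OpenCV has them. Camera axes: x right, y down, z forward; pixel columns grow to the right and rows downward; lengths in m; the calibration is good to about 2 mm. The wrist camera is an equidistant fisheye: a pixel r from the principal point sees the ray r / f radians off the axis. A picture is of the moment at which its call begins: read the wrist's pose just before it. get_calibration takes no time and is no camera call; for the wrist camera it gives the pose at the moment of the call.
- robot.hand_in(): hands the job in; it is judged then, once.
Trained networks look in the newest picture that a camera, given by its name, has taken for a name from the list of things; names that differ only in an ending like _2 or _b are one class to them, and where a whole thing is asked for, a point or a joint stands for the part that bears it (a point fixed in the world has none). Each returns a list of dicts, best first, with "score" (0 to 1); they miss things now and then, are a little off and sometimes report something else, mostly with a low value. They report only what shows in the picture. A call takes as long as a camera call.
- robot.silhouettes(camera, target): "mask" (480x640 bool, what is visible of it) and "location" ([column, row] in pixels, amid what is visible of it).
The state is a dict: "t": time; "qpos": joint angles; "qvel": joint speeds; "tau": joint torques, N m; "tcp_pos": TCP position; "orientation": TCP orientation; "contact_force": force on the tool from outside, world axes, zero at the start; "torque": the same for the moment, N m; "opening": opening from 0.0 (shut) to 1.0 (fully open); "gripper_force": force on a finger pad.
Only numpy, scipy, OpenCV 4.12 (cv2) and the standard library are available. Lean on these libraries where they do the work, as an engineer would, in place of code of your own. Each camera call takes 0.05 s, during which the arm holds its last target. There are 200 camera calls.

## Working session

There is one attempt and no reset: what is moved stays moved. The work goes in short steps, Python scripts to look and compute and a tool call to move; the robot and the scene stay as the last step left them, time stands still between calls to the robot, and variables do not carry over. Pictures are saved under pics/ and viewed, at most 10 in all, crops included, and the job is handed in when it is done.

Besides the shell and the picture viewer there is one more tool, called after ">>>" as a command line: name --argument value ..., lists and objects as JSON in quotes. drive_tool: Moves the arm, as the interface text tells. Shifts and turns lie within -1 to 1; 1 stands for 800 mm of shift or pi rad of turn. Its arguments: {"type":"object","properties":{"deltas":{"type":"array"},"squeeze":{"type":"number"}},"required":["deltas"]}

```bash
ls; mkdir -p pics; python3 - <<'E'
from station import robot
import cv2,numpy as np
np.set_printoptions(precision=4,suppress=True)
s=robot.sense();print(s)
for c in ["scene","side","wrist"]:
    im=robot.grab_frame(c);cv2.imwrite(f"pics/{c}0.png",im)
    k=robot.get_calibration(c);print(c,k)
    R=cv2.Rodrigues(np.array(k['rvec'],float))[0];print(-R.T@np.array(k['tvec']).ravel())
    for t in ["filter","ring_holder","ring_mid","stand","pliers_grip","plant_beaker","beaker","marker"]:
        for d in robot.silhouettes(c,t)[:2]:
            print(t,round(d['score'],2),d['location'],d['mask'].sum())
E
```

```text
pics
{'t': 0.0, 'qpos': array([-1.3072,  0.69  , -0.1945,  1.5664,  0.1573,  0.9025, -0.2151]), 'qvel': array([-0.0017,  0.0018, -0.0003, -0.0012, -0.0001,  0.0016,  0.0008]), 'tau': array([  0.0005, -53.9609,  -1.2672, -15.854 ,   0.0089,   0.0093,
        -0.    ]), 'tcp_pos': array([0.1422, 0.6079, 0.195 ]), 'orientation': array([ 0.1146,  0.9934, -0.0009, -0.    ]), 'contact_force': array([ 1.8897,  0.3725, -0.2249]), 'torque': array([-0.0154, -0.0466,  0.0284]), 'gripper_force': 0.0, 'opening': 1.0008266432375235}
scene {'intrinsics': array([[440.0166,   0.    , 322.3214],
       [  0.    , 440.0166, 240.0417],
       [  0.    ,   0.    ,   1.    ]]), 'rvec': array([ 1.1713,  2.1366, -1.1264]), 'tvec': array([ 0.2912, -0.24  ,  1.2468])}
[1.141  0.3772 0.5027]
filter 0.77 [330.7, 252.4] 4315
ring_holder 0.58 [431.0, 295.3] 1572
ring_mid 0.53 [441.7, 293.0] 293
ring_mid 0.25 [237.4, 212.7] 1065
stand 0.72 [235.3, 212.4] 1105
pliers_grip 0.57 [240.3, 183.1] 740
plant_beaker 0.63 [487.9, 314.8] 8649
beaker 0.66 [188.1, 270.3] 1988
beaker 0.21 [441.6, 284.5] 319
marker 0.87 [310.6, 
[... 311 characters left out ...]
3, 273.8] 5678
filter 0.57 [275.1, 149.2] 2596
ring_holder 0.57 [243.5, 223.8] 1103
ring_mid 0.76 [248.0, 215.6] 236
stand 0.88 [326.0, 414.2] 3747
pliers_grip 0.57 [331.5, 374.3] 2022
pliers_grip 0.41 [278.6, 150.5] 2827
plant_beaker 0.74 [277.0, 152.9] 2503
beaker 0.59 [440.3, 280.0] 2360
marker 0.75 [358.8, 230.9] 234
marker 0.22 [328.4, 351.7] 819
wrist {'intrinsics': array([[371.6483,   0.    , 319.9509],
       [  0.    , 371.6483, 243.6414],
       [  0.    ,   0.    ,   1.    ]]), 'rvec': array([-2.2652, -1.7973, -0.2743]), 'tvec': array([-0.6237, -0.0379,  0.379 ])}
[0.067  0.6249 0.373 ]
ring_holder 0.43 [152.2, 474.5] 75
stand 0.6 [7.9, 457.3] 350
pliers_grip 0.59 [5.0, 475.9] 113
```

```bash
python3 - <<'E'
import cv2,numpy as np
a=cv2.imread("pics/scene0.png");b=cv2.imread("pics/side0.png")
cv2.imwrite("pics/s1.png",cv2.resize(a[130:430,130:530],(800,600),interpolation=cv2.INTER_CUBIC))
cv2.imwrite("pics/s2.png",cv2.resize(b[100:475,150:550],(640,600),interpolation=cv2.INTER_CUBIC))
E
```

```text
(no output)
```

View pics/s1.png

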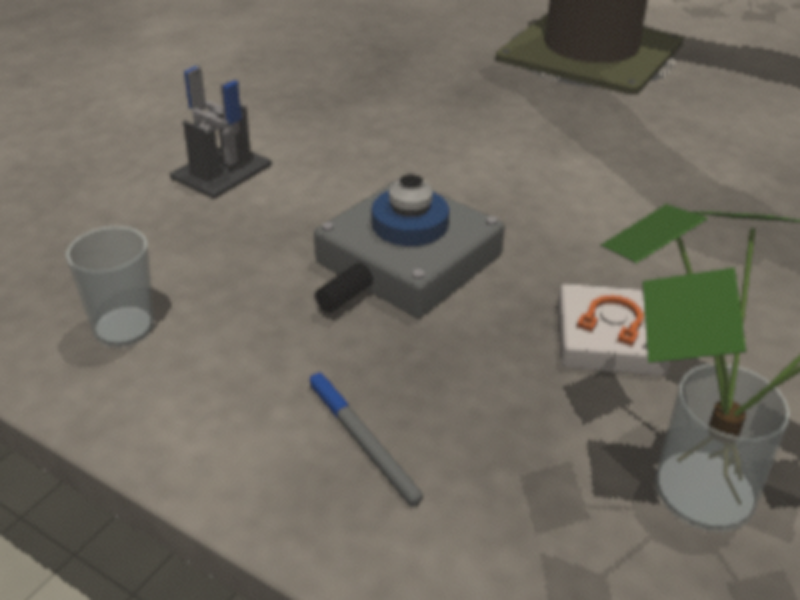

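View pics/s2.png

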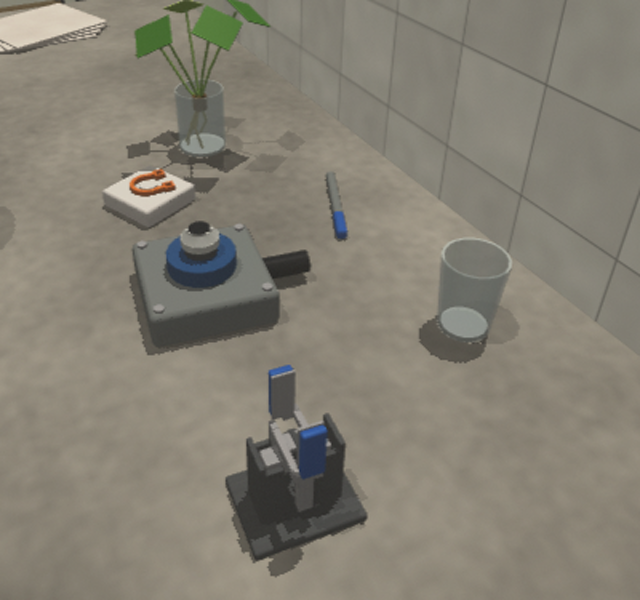

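```bash
cat > h.py <<'E'
from station import robot
import cv2,numpy as np
from scipy.spatial.transform import Rotation as Ro
from scipy.optimize import least_squares
np.set_printoptions(precision=4,suppress=True)
def cam(c):
    k=robot.get_calibration(c);R=cv2.Rodrigues(np.array(k['rvec'],float))[0]
    return (c,np.array(k['intrinsics']),R,np.array(k['tvec'],float).ravel())
def proj(cm,P):
    c,K,R,t=cm;p=np.atleast_2d(P)@R.T+t
    if c=='wrist':
        rho=np.hypot(p[:,0],p[:,1])+1e-12;th=np.arctan2(rho,p[:,2]);uv=p[:,:2]/rho[:,None]*th[:,None]
    else: uv=p[:,:2]/p[:,2:]
    return uv*[K[0,0],K[1,1]]+K[:2,2]
def ray(cm,uv):
    c,K,R,t=cm;x=(np.array(uv,float)-K[:2,2])/[K[0,0],K[1,1]]
    if c=='wrist':
        th=np.hypot(*x);d=np.r_[x/th*np.sin(th),np.cos(th)]
    else: d=np.r_[x,1]
    return -R.T@t,R.T@d/np.linalg.norm(d)
def onz(cm,uv,z):
    o,d=ray(cm,uv);return o+d*(z-o[2])/d[2]
def tri(obs):
    A=np.zeros((3,3));b=np.zeros(3)
    for cm,uv in obs:
        o,d=ray(cm,uv);M=np.eye(3)-np.outer(d,d);A+=M;b+=M@o
    return np.linalg.solve(A,b)
def rel(pos,yaw_y,s=None,base=None):
    """deltas to TCP pos, tool down with tool y at world yaw yaw_y"""
    s=s or robot.sense();R0=Ro.from_quat(s['orientation'])
    y=np.array([np.cos(yaw_y),np.sin(yaw_y),0]);z=np.array([0,0,-1.]);x=np.cross(y,z)
    c=[]
    for g in (1,-1):
        Rt=Ro.from_matrix(np.c_[g*x,g*y,z]);c.append((R0.inv()*Rt).as_rotvec())
    dr=min(c,key=np.linalg.norm)
    return dr/np.pi,R0.inv().apply(np.array(pos)-s['tcp_pos'])/.8
E
python3 - <<'E'
from h import *
S,D=cam('scene'),cam('side')
for n,a,b in [("filter",[330.7,252.4],[276.3,273.8]),("holder",[431,295.3],[243.5,223.8]),("ring",[441.7,293],[248,215.6]),("stand",[235.3,212.4],[326,414.2]),("pliers",[240.3,183.1],[331.5,374.3]),("plant",[487.9,314.8],[277,152.9]),("beaker",[188.1,270.3],[440.3,280]),("marker",[310.6,351.8],[358.8,230.9])]:
    print(n,tri([(S,a),(D,b)]))
print("plant base",onz(S,[130+708/2,130+490/2],0),onz(D,[150+203*.625,100+145*.625],0))
W=cam('wrist');print(W[2][2])
s=robot.sense();R0=Ro.from_quat(s['orientation'])
print("cam in tool",R0.inv().apply(-W[2].T@W[3]-s['tcp_pos']),R0.inv().apply(W[2][2]),R0.as_matrix())
E
```

```text
filter [0.5622 0.0361 0.0202]
holder [0.5636 0.2336 0.0073]
ring [0.5735 0.2479 0.0211]
stand [ 0.5284 -0.2268  0.0061]
pliers [ 0.5273 -0.2183  0.0766]
plant [0.6782 0.3353 0.1034]
beaker [ 0.7715 -0.1173  0.0479]
marker [ 0.7696  0.1243 -0.0048]
plant base [0.6781 0.3541 0.    ] [0.68   0.3525 0.    ]
[ 0.2905 -0.0679 -0.9545]
cam in tool [ 0.0771 -0.0013 -0.1772] [-0.2983  0.      0.9545] [[-0.9737  0.2278 -0.    ]
 [ 0.2278  0.9737  0.    ]
 [ 0.      0.     -1.    ]]
```

```bash
python3 - <<'E'
from h import *
print(rel([0.53,0.20,0.27],np.pi/2))
E
```

```text
(array([ 0.    , -0.    , -0.0732]), array([-0.5882, -0.3869, -0.0928]))
```

>>> drive_tool --deltas '[{"dr":[0,0,-0.073],"xyz":[-0.588,-0.387,-0.094],"gripper":1},{"dr":[0,0,-0.073],"xyz":[-0.588,-0.387,-0.094],"gripper":1},{"dr":[0,0,-0.073],"xyz":[-0.588,-0.387,-0.094],"gripper":1},{"dr":[0,0,-0.073],"xyz":[-0.588,-0.387,-0.094],"gripper":1},{"dr":[0,0,-0.073],"xyz":[-0.588,-0.387,-0.094],"gripper":1},{"dr":[0,0,-0.073],"xyz":[-0.588,-0.387,-0.094],"gripper":1},{"dr":[0,0,-0.073],"xyz":[-0.588,-0.387,-0.094],"gripper":1},{"dr":[0,0,-0.073],"xyz":[-0.588,-0.387,-0.094],"gripper":1}]'

```text
t: 2.35
tcp_pos: [0.4847, 0.2475, 0.2625]
orientation: [0.0, 1.0, 0.0, 0.0]
contact_force: [-0.2, 0.6, -0.4]
opening: 1.002
gripper_force: 0.0
```

```bash
python3 - <<'E'
from h import *
s=robot.sense();print(s['t'],s['tcp_pos'],s['orientation'],rel([0.53,0.20,0.27],np.pi/2),rel([0.50,0.13,0.27],np.pi/2))
E
```

```text
2.35 [0.4847 0.2475 0.2625] [0.0002 1.     0.0003 0.0003] (array([ 0.0002,  0.0002, -0.0001]), array([-0.0566, -0.0593, -0.0093])) (array([ 0.0002,  0.0002, -0.0001]), array([-0.0192, -0.1468, -0.0094]))
```

>>> drive_tool --deltas '[{"dr":[0,0,0],"xyz":[-0.055,-0.065,-0.01],"gripper":1},{"dr":[0,0,0],"xyz":[-0.055,-0.065,-0.01],"gripper":1},{"dr":[0,0,0],"xyz":[-0.055,-0.065,-0.01],"gripper":1}]'

```text
t: 2.72
tcp_pos: [0.5272, 0.197, 0.2699]
orientation: [0.001, 1.0, 0.0, -0.0]
contact_force: [-0.8, 0.1, 0.5]
opening: 0.998
gripper_force: 0.0
```

```bash
python3 - <<'E'
from h import *
import pickle
W=cam('wrist');s=robot.sense();im=robot.grab_frame('wrist');cv2.imwrite('pics/w1.png',im);pickle.dump((W,s),open('w1.pkl','wb'))
print(s['t'],s['tcp_pos'],s['qvel'])
for t in ["ring_mid","ring_holder","filter"]:
    for d in robot.silhouettes('wrist',t)[:1]:
        print(t,d['score'],d['location'],onz(W,d['location'],.027))
        np.save(f'm1_{t}.npy',d['mask'])
E
```

```text
2.725 [0.5272 0.197  0.2699] [-0.0377 -0.0054 -0.0325  0.0171 -0.0064 -0.0035 -0.0032]
ring_mid 0.79 [340.1, 229.9] [0.5641 0.2197 0.027 ]
ring_holder 0.69 [352.0, 223.7] [0.5566 0.2336 0.027 ]
filter 0.75 [192.4, 229.8] [0.5631 0.0407 0.027 ]
```

View pics/w1.png

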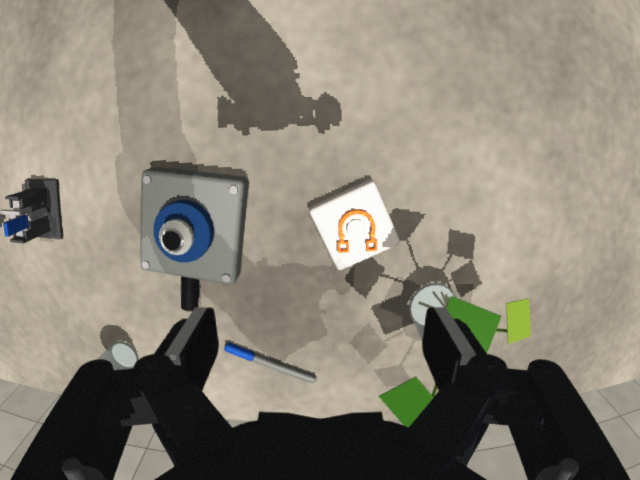

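```bash
cat >> h.py <<'E'
from scipy.optimize import minimize
U=4
def render(cm,solids,box):
    """solids: list of (Nx2 world xy poly(s), z0,z1); box=(u0,v0,u1,v1)"""
    u0,v0,u1,v1=box;m=np.zeros(((v1-v0)*U,(u1-u0)*U),np.uint8)
    for po,z0,z1 in solids:
        for z in np.linspace(z0,z1,5):
            uv=proj(cm,np.c_[po,np.full(len(po),z)])
            cv2.fillPoly(m,[np.int32(np.round(((uv-[u0,v0]+.5)*U)*16))],255,shift=4)
    return m
def disc(x,y,r,n=60):
    a=np.linspace(0,2*np.pi,n,False);return np.c_[x+r*np.cos(a),y+r*np.sin(a)]
def T2(p,x,y,a):
    c,s=np.cos(a),np.sin(a);return np.asarray(p)@np.array([[c,s],[-s,c]])+[x,y]
def ringparts(op=0.):
    a=np.linspace(np.pi,np.pi/4.2,20);P=[]
    arc=np.r_[np.c_[22*np.cos(a),22*np.sin(a)],np.c_[17*np.cos(a),17*np.sin(a)][::-1]]
    sq=np.array([[-6.75,-6.75],[6.75,-6.75],[6.75,6.75],[-6.75,6.75]])+[22,17]
    for g in (1,-1):
        for q in (arc,sq): P.append(q*[1,g]/1e3)
    return P
def fit(cm,mask,build,x0,step,pad=12):
    v,u=np.nonzero(mask);box=(max(u.min()-pad,0),max(v.min()-pad,0),min(u.max()+pad,640),min(v.max()+pad,480))
    M=cv2.resize(mask[box[1]:box[3],box[0]:box[2]].astype(np.uint8)*255,None,fx=U,fy=U,interpolation=cv2.INTER_LINEAR)
    M=(M>127)
    def f(p):
        r=render(cm,build(p),box)>0;return 1-(r&M).sum()/(r|M).sum()
    sim=[np.array(x0,float)]+[np.array(x0,float)+np.eye(len(x0))[i]*step[i] for i in range(len(x0))]
    for _ in range(2):
        r=minimize(f,sim[0],method='Nelder-Mead',options=dict(initial_simplex=sim,xatol=1e-5,fatol=1e-5));sim=[r.x]+[r.x+np.eye(len(x0))[i]*step[i]/2 for i in range(len(x0))]
    return r.x,1-r.fun
def orange(im):
    h=cv2.cvtColor(im,cv2.COLOR_BGR2HSV);return (h[...,0]>4)&(h[...,0]<22)&(h[...,1]>120)&(h[...,2]>90)
def blue(im):
    h=cv2.cvtColor(im,cv2.COLOR_BGR2HSV);return (h[...,0]>100)&(h[...,0]<122)&(h[...,1]>120)&(h[...,2]>50)
def biggest(m,near,r=40):
    n,l,st,ce=cv2.connectedComponentsWithStats(m.astype(np.uint8))
    o=np.zeros_like(m,bool)
    for i in range(1,n):
        if np.hypot(*(ce[i]-near))<r and st[i,4]>8:o|=l==i
    return o
def hull(m):
    v,u=np.nonzero(m);o=np.zeros(m.shape,np.uint8);cv2.fillPoly(o,[cv2.convexHull(np.c_[u,v].astype(np.int32))],1);return o>0
def fitring(cm,m,x0,z=.027):
    return fit(cm,m,lambda p:[(T2(q,*p),z-.003,z+.003) for q in ringparts()],x0,[.004,.004,.1])
def fitcollar(cm,m,x0):
    return fit(cm,hull(m),lambda p:[(disc(p[0],p[1],.036),.04,.06)],x0,[.004,.004])
E
python3 - <<'E'
from h import *
import pickle
W,s=pickle.load(open('w1.pkl','rb'));im=cv2.imread('pics/w1.png')
m=biggest(orange(im),(355,232));print(m.sum(),fitring(W,m,[.57,.235,0]))
b=biggest(blue(im),(182,232));print(b.sum(),fitcollar(W,b,[.56,.04]))
S,D=cam('scene'),cam('side')
for c,n in((S,'scene'),(D,'side')):
    i=cv2.imread(f'pics/{n}0.png');uv=proj(c,[.57,.235,.027])[0];m=biggest(orange(i),uv,30);print(n,m.sum(),fitring(c,m,[.57,.235,0]))
    uv=proj(c,[.56,.04,.05])[0];m=biggest(blue(i),uv,25);print(m.sum(),fitcollar(c,m,[.56,.04]))
H=np.load('m1_ring_holder.npy')
print('TCP px',proj(W,s['tcp_pos']),proj(W,s['tcp_pos']-[0,0,.056]))
P=[(470,320),(518,320),(405,400)]
for p in P:
  print('leaf',[onz(W,p,z)[:2].round(3) for z in(.12,.16,.2)])
for a in[(457,245),(477,287),(502,237)]:
  for b in[(247,122),(286,117),(264,103),(306,106)]:
    X=tri([(S,a),(D,b)]);e=np.hypot(*(proj(S,X)[0]-a));
    if e<4:print(a,b,X,e,proj(W,X))
E
```

```text
500 (array([0.5611, 0.2387, 0.0578]), np.float64(0.694676131322094))
1721 (array([0.5585, 0.036 ]), np.float64(0.9213424542117193))
scene 219 (array([0.562 , 0.2383, 0.1088]), np.float64(0.6433850702143386))
168 (array([0.535 , 0.0216]), np.float64(0.4778398009281055))
side 208 (array([0.5615, 0.2413, 0.0374]), np.float64(0.8246951219512195))
400 (array([0.5657, 0.0605]), np.float64(0.637392661982826))
TCP px [[321.9201 284.0889]] [[321.4538 250.1845]]
leaf [array([0.637, 0.356]), array([0.614, 0.336]), array([0.591, 0.317])]
leaf [array([0.642, 0.418]), array([0.618, 0.39 ]), array([0.595, 0.363])]
leaf [array([0.743, 0.295]), array([0.707, 0.283]), array([0.671, 0.271])]
(457, 245) (286, 117) [0.6839 0.2812 0.1973] 0.6734280460898868 [[413.7768 407.4735]]
(477, 287) (306, 106) [0.7474 0.3246 0.1969] 0.03542783945937141 [[445.2693 447.4465]]
(502, 237) (247, 122) [0.6158 0.321  0.1856] 0.12334224950577478 [[464.0988 336.3805]]
(502, 237) (264, 103) [0.6581 0.3267 0.2138] 2.0947965678533946 [[471.4986 393.3167]]
```

>>> drive_tool --deltas '[{"dr":[0,0,0],"xyz":[0.012,-0.2,0.025],"gripper":1},{"dr":[0,0,0],"xyz":[0.012,-0.2,0.025],"gripper":1},{"dr":[0,0,0],"xyz":[0.012,-0.2,0.025],"gripper":1},{"dr":[0,0,0],"xyz":[0.012,-0.2,0.025],"gripper":1}]'

```text
t: 3.42
tcp_pos: [0.5167, 0.034, 0.2495]
orientation: [0.002, 1.0, -0.001, -0.001]
contact_force: [-0.0, 1.4, -0.0]
opening: 0.998
gripper_force: 0.0
```

```bash
python3 - <<'E'
from h import *
import pickle
W=cam('wrist');s=robot.sense();im=robot.grab_frame('wrist');cv2.imwrite('pics/w2.png',im)
print(s['t'],s['tcp_pos'],s['qvel'])
uv=proj(W,[.5585,.036,.05])[0];b=biggest(blue(im),uv);print(b.sum(),fitcollar(W,b,[.5585,.036]))
# land/hub: bright region
for d in robot.silhouettes('wrist','filter')[:1]:
    m=d['mask'];print(d['score'])
    q=lambda p:[(T2(np.array([[-1,-1],[1,-1],[1,1],[-1,1]])*.065,*p),0.0,.04),(disc(p[0],p[1],.036),.04,.06),(disc(p[0],p[1],.0195),.06,.078)]
    print(fit(W,m,q,[.5585,.036,0],[.004,.004,.1]))
uv=proj(W,[.5611,.2387,.027])[0];m=biggest(orange(im),uv);print(m.sum(),fitring(W,m,[.5611,.2387,.06]) if m.sum() else 0)
W1,_=pickle.load(open('w1.pkl','rb'))
for p in[(447,297),(500,317),(490,353),(437,343)]:print(onz(W1,p,.186)[:2])
for p in[(380,397),(415,377),(432,400)]:print(onz(W1,p,.197)[:2])
print(rel([.485,-.225,.25],np.pi/2))
E
```

```text
3.425 [0.5167 0.034  0.2495] [-0.0529  0.0025 -0.0674 -0.0299 -0.0208 -0.0069 -0.0153]
2261 (array([0.5581, 0.0366]), np.float64(0.9411083000081613))
0.76
(array([ 0.5581,  0.037 , -0.1657]), np.float64(0.9161953927570821))
523 (array([0.5609, 0.2386, 0.0439]), np.float64(0.7471233124943373))
[0.5767 0.2989]
[0.5984 0.3528]
[0.636 0.351]
[0.6207 0.2963]
[0.6687 0.2485]
[0.6478 0.2774]
[0.6765 0.2975]
(array([0.0004, 0.0001, 0.0004]), array([ 0.0411, -0.3293, -0.0002]))
```

>>> drive_tool --deltas '[{"dr":[0,0,0],"xyz":[0.041,-0.33,0],"gripper":1},{"dr":[0,0,0],"xyz":[0.041,-0.33,0],"gripper":1},{"dr":[0,0,0],"xyz":[0.041,-0.33,0],"gripper":1},{"dr":[0,0,0],"xyz":[0.041,-0.33,0],"gripper":1},{"dr":[0,0,0],"xyz":[0.041,-0.33,0],"gripper":1},{"dr":[0,0,0],"xyz":[0.041,-0.33,0],"gripper":1}]'

```text
t: 4.28
tcp_pos: [0.4856, -0.2259, 0.2499]
orientation: [-0.0, 1.0, 0.0, 0.0]
contact_force: [0.1, 0.1, 1.6]
opening: 0.996
gripper_force: 0.0
```

```bash
python3 - <<'E'
from h import *
import pickle
W=cam('wrist');s=robot.sense();im=robot.grab_frame('wrist');cv2.imwrite('pics/w3.png',im)
print(s['t'],s['tcp_pos'],s['orientation'])
pickle.dump((W,s),open('w3.pkl','wb'))
for t in['stand','pliers_grip','pliers_bar']:
    d=robot.silhouettes('wrist',t)
    if d:print(t,d[0]['score'],d[0]['location'],onz(W,d[0]['location'],.08));np.save(f'm3_{t}.npy',d[0]['mask'])
uv=proj(W,[.5278,-.22,.08])[0];print(uv)
u,v=np.int32(uv);cv2.imwrite('pics/w3c.png',cv2.resize(im[v-75:v+75,u-90:u+90],(720,600),interpolation=cv2.INTER_CUBIC));print(u-90,v-75)
E
```

```text
4.275 [ 0.4856 -0.2259  0.2499] [-0.0002  1.      0.0005  0.0004]
stand 0.84 [328.4, 223.2] [ 0.4962 -0.2187  0.08  ]
pliers_grip 0.76 [324.2, 258.0] [ 0.5317 -0.2226  0.08  ]
pliers_bar 0.79 [326.7, 254.5] [ 0.5281 -0.2201  0.08  ]
[326.8087 254.252 ]
236 179
```

View pics/w3c.png

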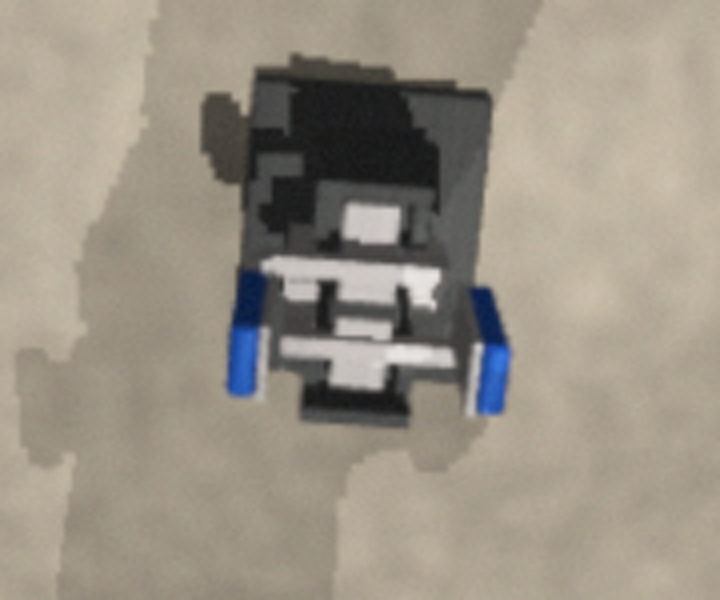

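```bash
python3 - <<'E'
from h import *
import pickle
W,s=pickle.load(open('w3.pkl','rb'));im=cv2.imread('pics/w3.png')
uv=proj(W,[.5278,-.22,.1])[0];b=biggest(blue(im),uv,60);print(b.sum())
def mk(t):
    def h(p):
        z=p[3] if len(p)>3 else .094
        o=[]
        for g in(1,-1):
            q=np.array([[-9,32-t],[9,32-t],[9,32],[-9,32]])*[1,g]/1e3
            o.append((T2(q,*p[:3]),z-.022,z+.022))
        return o
    return h
for t in(4,6,8):
    print(t,fit(W,b,mk(t),[.53,-.222,-.08],[.004,.004,.05]),fit(W,b,mk(t),[.53,-.222,-.08,.094],[.004,.004,.05,.004]))
d=cam('side');i2=cv2.imread('pics/side0.png');m=np.load('m3_stand.npy')
E
```

```text
374
4 (array([ 0.5335, -0.2197, -0.0739]), np.float64(0.667198086887206)) (array([ 0.5357, -0.2197, -0.0425,  0.0838]), np.float64(0.7402467010900746))
6 (array([ 0.5323, -0.2199, -0.0472]), np.float64(0.6733439562941043)) (array([ 0.5328, -0.2199, -0.0488,  0.0906]), np.float64(0.6917792268281323))
8 (array([ 0.5318, -0.2202, -0.0734]), np.float64(0.5500230096640589)) (array([ 0.5314, -0.2198, -0.0757,  0.0925]), np.float64(0.5543599257884972))
```

```bash
python3 - <<'E'
from h import *
import pickle
W,s=pickle.load(open('w3.pkl','rb'));im=cv2.imread('pics/w3.png')
b=blue(im)&(cv2.cvtColor(im,cv2.COLOR_BGR2HSV)[...,2]>150)
n,l,st,ce=cv2.connectedComponentsWithStats(b.astype(np.uint8))
P=[onz(W,ce[i],.116)[:2] for i in range(1,n) if st[i,4]>60]
print(st,ce,P)
P=sorted(P,key=lambda p:p[1]);print(np.mean(P,0),P[1]-P[0],-np.arctan2((P[1]-P[0])[0],(P[1]-P[0])[1]))
Q=[onz(W,p,.116)[:2] for p in[(297.3,269.3),(359,273.75)]];print(Q,np.mean(Q,0),Q[1]-Q[0])
print(rel([.5325,-.2198,.16],np.pi/2-.075))
E
```

```text
[[     0      0    640    480 307026]
 [   294    262      6     16     85]
 [   356    266      7     16     89]] [[319.4949 239.4818]
 [296.4118 269.4118]
 [359.0225 273.5618]] [array([ 0.5298, -0.248 ]), array([ 0.5339, -0.1914])]
[ 0.5319 -0.2197] [0.0041 0.0566] -0.07199312201587779
[array([ 0.5297, -0.2472]), array([ 0.5341, -0.1914])] [ 0.5319 -0.2193] [0.0044 0.0557]
(array([0.0004, 0.0002, 0.0253]), array([-0.0583,  0.0047,  0.1127]))
```

>>> drive_tool --deltas '[{"dr":[0,0,0.024],"xyz":[-0.058,0.0065,0.06],"gripper":1},{"dr":[0,0,0.024],"xyz":[-0.058,0.0065,0.09],"gripper":1},{"dr":[0,0,0.024],"xyz":[-0.058,0.0065,0.12],"gripper":1},{"dr":[0,0,0.024],"xyz":[-0.058,0.0065,0.12],"gripper":1}]'

```text
t: 4.97
tcp_pos: [0.5303, -0.2194, 0.1525]
orientation: [0.036, 0.999, 0.001, -0.002]
contact_force: [0.2, 0.8, 0.3]
opening: 1.0
gripper_force: 0.0
```

```bash
python3 - <<'E'
from h import *
import pickle
W=cam('wrist');s=robot.sense();im=robot.grab_frame('wrist');cv2.imwrite('pics/w4.png',im)
print(s['tcp_pos'],s['orientation'])
b=blue(im)&(cv2.cvtColor(im,cv2.COLOR_BGR2HSV)[...,2]>130)
n,l,st,ce=cv2.connectedComponentsWithStats(b.astype(np.uint8))
for i in range(1,n):
  if st[i,4]>60:print(st[i],ce[i],onz(W,ce[i],.116)[:2])
print(rel([.532,-.2197,.072],np.pi/2-.073))
cv2.imwrite('pics/w4c.png',im[150:450,120:520])
E
```

```text
[ 0.5303 -0.2194  0.1525] [ 0.0364  0.9993  0.001  -0.0019]
[ 567  210   52   70 1166] [586.9803 242.1158] [ 0.5327 -0.0244]
[271 250  10  25 241] [275.444  262.0705] [ 0.5295 -0.2479]
[362 251  11  25 233] [367.2146 262.6481] [ 0.534  -0.1916]
[563 369  13  10  76] [569.5395 373.4737] [ 0.6533 -0.0117]
(array([ 0.0003, -0.0003, -0.0001]), array([-0.0009,  0.0005,  0.1023]))
```

View pics/w4c.png

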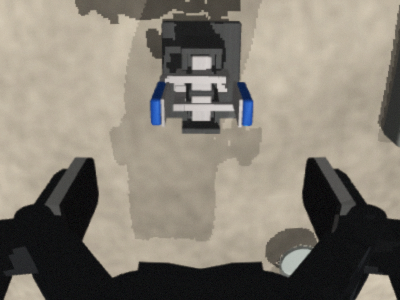

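>>> drive_tool --deltas '[{"dr":[0,0,0],"xyz":[0,0,0.05],"gripper":1},{"dr":[0,0,0],"xyz":[0,0,0.09],"gripper":1},{"dr":[0,0,0],"xyz":[0,0,0.102],"gripper":1},{"dr":[0,0,0],"xyz":[0,0,0.102],"gripper":0.8},{"dr":[0,0,0],"xyz":[0,0,0.102],"gripper":0.77},{"dr":[0,0,0],"xyz":[0,0,0.102],"gripper":0.77}]' --squeeze 30

```text
t: 5.78
tcp_pos: [0.5326, -0.2217, 0.0739]
orientation: [0.038, 0.999, -0.0, 0.002]
contact_force: [-0.5, 1.8, 3.8]
opening: 0.767
gripper_force: 1.9
```

>>> drive_tool --deltas '[{"dr":[0,0,0],"xyz":[0,0,0],"gripper":0.745},{"dr":[0,0,0],"xyz":[0,0,0],"gripper":0.745}]'

```text
t: 6.02
tcp_pos: [0.5329, -0.2203, 0.0741]
orientation: [0.037, 0.999, 0.001, 0.002]
contact_force: [-1.2, 3.5, 7.8]
opening: 0.746
gripper_force: 4.2
```

>>> drive_tool --deltas '[{"dr":[0,0,0],"xyz":[0,0,0],"gripper":0.725},{"dr":[0,0,0],"xyz":[0,0,0],"gripper":0.725}]'

```text
t: 6.28
tcp_pos: [0.533, -0.2194, 0.0744]
orientation: [0.037, 0.999, 0.001, 0.002]
contact_force: [-1.3, 4.1, 10.7]
opening: 0.726
gripper_force: 5.6
```

>>> drive_tool --deltas '[{"dr":[0,0,0],"xyz":[0,0,-0.004],"gripper":0.725},{"dr":[0,0,0],"xyz":[0,0,-0.006],"gripper":0.725},{"dr":[0,0,0],"xyz":[0,0,-0.006],"gripper":0.725}]'

```text
t: 6.65
tcp_pos: [0.5311, -0.2225, 0.0773]
orientation: [0.038, 0.999, -0.0, 0.0]
contact_force: [-0.3, 0.1, -1.0]
opening: 0.723
gripper_force: 0.0
```

```bash
python3 - <<'E'
from h import *
s=robot.sense()
for k in('t','tcp_pos','orientation','contact_force','torque','opening','gripper_force'):print(k,s[k])
im=robot.grab_frame('wrist');im2=robot.grab_frame('side');cv2.imwrite('pics/w5.png',im);cv2.imwrite('pics/side5.png',im2)
o=np.hstack([cv2.resize(im[150:350,220:420],(400,400),interpolation=2),cv2.resize(im2[310:470,250:410],(400,400),interpolation=2)])
cv2.imwrite('pics/c5.png',o)
E
```

```text
t 6.65
tcp_pos [ 0.5311 -0.2225  0.0773]
orientation [ 0.0383  0.9993 -0.0003  0.    ]
contact_force [-0.3414  0.0579 -1.0155]
torque [-0.0161  0.0512 -0.007 ]
opening 0.7231373940316301
gripper_force 0.0
```

View pics/c5.png

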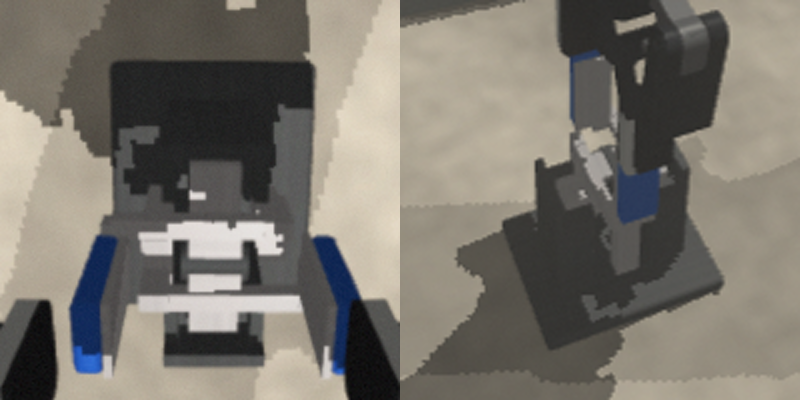

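>>> drive_tool --deltas '[{"dr":[0,0,0],"xyz":[0,0.0025,0.005],"gripper":0.74},{"dr":[0,0,0],"xyz":[0,0.0025,0.005],"gripper":0.74},{"dr":[0,0,0],"xyz":[0,0.0025,0.005],"gripper":0.72},{"dr":[0,0,0],"xyz":[0,0.0025,0.005],"gripper":0.72}]'

```text
t: 7.25
tcp_pos: [0.5319, -0.218, 0.0737]
orientation: [0.037, 0.999, 0.001, 0.0]
contact_force: [-1.0, 2.8, 8.6]
opening: 0.722
gripper_force: 4.0
```

>>> drive_tool --deltas '[{"dr":[0,0,0],"xyz":[0,0,0],"gripper":0.7},{"dr":[0,0,0],"xyz":[0,0,0],"gripper":0.7}]'

```text
t: 7.5
tcp_pos: [0.5321, -0.2179, 0.0739]
orientation: [0.037, 0.999, 0.001, 0.001]
contact_force: [-0.6, 4.3, 9.4]
opening: 0.699
gripper_force: 4.9
```

>>> drive_tool --deltas '[{"dr":[0,0,0],"xyz":[0,0.003,-0.003],"gripper":0.7},{"dr":[0,0,0],"xyz":[0,0.003,-0.003],"gripper":0.69},{"dr":[0,0,0],"xyz":[0,0.003,-0.003],"gripper":0.69}]'

```text
t: 7.88
tcp_pos: [0.5312, -0.218, 0.0752]
orientation: [0.038, 0.999, -0.0, -0.0]
contact_force: [0.4, -0.7, -0.5]
opening: 0.694
gripper_force: 0.1
```

```bash
python3 - <<'E'
from h import *
W=cam('wrist');s=robot.sense()
for k in('t','tcp_pos','orientation','contact_force','torque','opening','gripper_force'):print(k,s[k])
im=robot.grab_frame('wrist');im2=robot.grab_frame('scene');cv2.imwrite('pics/w6.png',im);cv2.imwrite('pics/scene6.png',im2)
S=cam('scene');uv=np.int32(proj(S,[.532,-.22,.08])[0]);print(uv)
o=np.hstack([cv2.resize(im[150:350,220:420],(400,400),interpolation=2),cv2.resize(im2[uv[1]-40:uv[1]+40,uv[0]-40:uv[0]+40],(400,400),interpolation=2)])
cv2.imwrite('pics/c6.png',o)
E
```

```text
t 7.875
tcp_pos [ 0.5312 -0.218   0.0752]
orientation [ 0.0382  0.9993 -0.0002 -0.0002]
contact_force [ 0.3603 -0.6855 -0.476 ]
torque [ 0.002  -0.009   0.0619]
opening 0.6939592117979916
gripper_force 0.13175126265196013
[237 182]
```

View pics/c6.png

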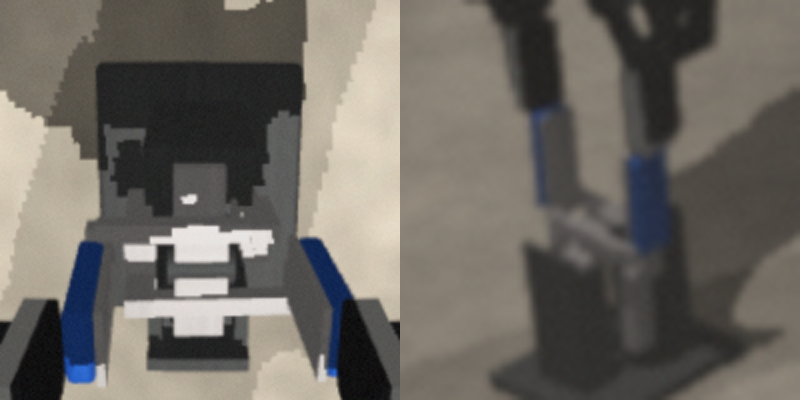

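```bash
python3 - <<'E'
from h import *
S,D=cam('scene'),cam('side')
a=-.073;y=np.array([-np.sin(a),np.cos(a),0]);g=np.array([.532,-.2197,.094])
def c5(p):u=proj(D,p)[0];return (u-[250,310])*2.5+[400,0]
def c6(p):u=proj(S,p)[0];return (u-[237-40,182-40])*5+[400,0]
for sg in(1,-1):
    for dz in(.022,-.022):print('handle',sg,dz,c5(g+sg*.032*y+[0,0,dz]),c6(g+sg*.032*y+[0,0,dz]))
    t5=np.array([.5311,-.2225,.0773]);t6=np.array([.5312,-.218,.0752])
    for dz in (0,.006,.013,.03): print('tip',sg,dz,c5(t5+sg*.034*y+[0,0,dz]),c6(t6+sg*.034*y+[0,0,dz]))
E
```

```text
handle 1 0.022 [583.5801  47.988 ] [648.045  144.6116]
handle 1 -0.022 [583.6917 113.0003] [657.8628 241.3199]
tip 1 0 [583.0076 107.2363] [665.0556 236.1019]
tip 1 0.006 [582.9884  98.6358] [663.7707 223.1623]
tip 1 0.013 [582.9657  88.4578] [662.2595 207.9439]
tip 1 0.03 [582.909   63.0723] [658.534  170.4274]
handle -1 0.022 [642.5257 155.3719] [538.3748 104.7112]
handle -1 -0.022 [639.5495 221.6399] [550.7364 199.2559]
tip -1 0 [643.1702 223.7409] [550.8584 191.5453]
tip -1 0.006 [643.5899 215.0026] [549.2097 178.904 ]
tip -1 0.013 [644.0874 204.6445] [547.2711 164.0409]
tip -1 0.03 [645.3321 178.7291] [542.4946 127.4196]
```

>>> drive_tool --deltas '[{"dr":[0,0,0],"xyz":[0,0,-0.005],"gripper":1},{"dr":[0,0,0],"xyz":[0,0,-0.005],"gripper":1},{"dr":[0,0,0],"xyz":[0,0,0.01],"gripper":1},{"dr":[0,0,0],"xyz":[0,0,0.02],"gripper":1}]'

```text
t: 8.48
tcp_pos: [0.531, -0.2173, 0.0584]
orientation: [0.038, 0.999, 0.0, -0.001]
contact_force: [0.2, 0.9, 0.8]
opening: 1.0
gripper_force: 0.0
```

>>> drive_tool --deltas '[{"dr":[0,0,0],"xyz":[0,0,0.01],"gripper":1},{"dr":[0,0,0],"xyz":[0,0,0.022],"gripper":1},{"dr":[0,0,0],"xyz":[0,0,0.022],"gripper":1}]'

```text
t: 8.85
tcp_pos: [0.5308, -0.2172, 0.0409]
orientation: [0.038, 0.999, 0.0, -0.001]
contact_force: [-0.1, -0.9, 0.6]
opening: 1.0
gripper_force: 0.0
```

```bash
python3 - <<'E'
from h import *
W=cam('wrist');s=robot.sense()
for k in('t','tcp_pos','contact_force','opening','gripper_force'):print(k,s[k])
im=robot.grab_frame('wrist');im2=robot.grab_frame('scene');cv2.imwrite('pics/w7.png',im);cv2.imwrite('pics/scene7.png',im2)
u=[237,182]
o=np.hstack([cv2.resize(im[150:350,220:420],(400,400),interpolation=2),cv2.resize(im2[142:222,197:277],(400,400),interpolation=2)])
cv2.imwrite('pics/c7.png',o)
E
```

```text
t 8.85
tcp_pos [ 0.5308 -0.2172  0.0409]
contact_force [-0.1478 -0.9317  0.603 ]
opening 1.0000430373026714
gripper_force 0.0
```

View pics/c7.png

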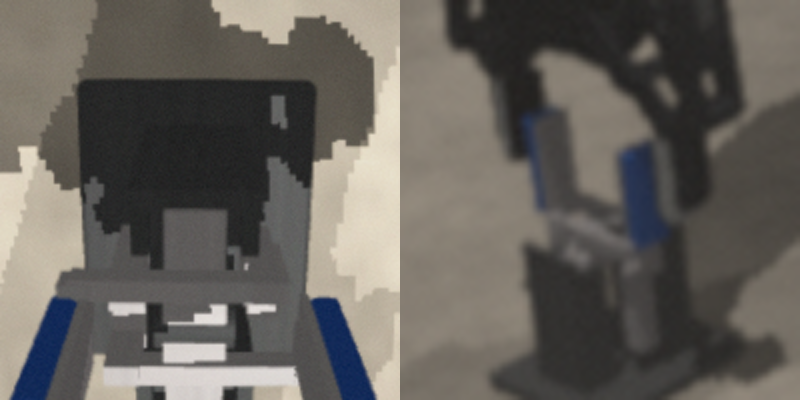

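>>> drive_tool --deltas '[{"dr":[0,0,0],"xyz":[0,-0.001,0.0075],"gripper":0.8},{"dr":[0,0,0],"xyz":[0,-0.001,0.0075],"gripper":0.77},{"dr":[0,0,0],"xyz":[0,-0.001,0.0075],"gripper":0.77}]'

```text
t: 9.32
tcp_pos: [0.5315, -0.2182, 0.036]
orientation: [0.038, 0.999, 0.0, 0.0]
contact_force: [0.5, -0.2, -0.4]
opening: 0.773
gripper_force: 0.0
```

>>> drive_tool --deltas '[{"dr":[0,0,0],"xyz":[0,0,0],"gripper":0.74},{"dr":[0,0,0],"xyz":[0,0,0],"gripper":0.74}]'

```text
t: 9.57
tcp_pos: [0.5316, -0.2183, 0.0362]
orientation: [0.038, 0.999, -0.0, 0.0]
contact_force: [-1.2, 0.1, 2.9]
opening: 0.74
gripper_force: 11.2
```

>>> drive_tool --deltas '[{"dr":[0,0,0],"xyz":[0,0,0],"gripper":0.72},{"dr":[0,0,0],"xyz":[0,0,0],"gripper":0.72}]'

```text
t: 9.82
tcp_pos: [0.5316, -0.2184, 0.0365]
orientation: [0.038, 0.999, -0.0, 0.0]
contact_force: [-0.1, -0.4, 6.6]
opening: 0.726
gripper_force: 11.6
```

>>> drive_tool --deltas '[{"dr":[0,0,0],"xyz":[0,0,-0.01],"gripper":0.72},{"dr":[0,0,0],"xyz":[0,0,-0.03],"gripper":0.72},{"dr":[0,0,0],"xyz":[0,0,-0.06],"gripper":0.72},{"dr":[0,0,0],"xyz":[0,0,-0.1],"gripper":0.72},{"dr":[0,0,0],"xyz":[0,0,-0.14],"gripper":0.72},{"dr":[0,0,0],"xyz":[0,0,-0.15],"gripper":0.72},{"dr":[0,0,0],"xyz":[0,0,-0.15],"gripper":0.72}]'

```text
t: 10.7
tcp_pos: [0.5314, -0.2183, 0.1561]
orientation: [0.038, 0.999, -0.0, 0.0]
contact_force: [0.6, 0.8, -1.7]
opening: 0.725
gripper_force: 11.6
```

```bash
python3 - <<'E'
from h import *
W=cam('wrist');s=robot.sense()
for k in('t','tcp_pos','orientation','contact_force','opening','gripper_force'):print(k,s[k])
im=robot.grab_frame('wrist');im2=robot.grab_frame('side');cv2.imwrite('pics/w8.png',im);cv2.imwrite('pics/side8.png',im2)
D=cam('side');print(proj(D,s['tcp_pos']))
u=np.int32(proj(D,s['tcp_pos'])[0]);u=np.maximum(u,100)
o=np.hstack([cv2.resize(im[130:430,170:470],(400,400),interpolation=2),cv2.resize(im2[u[1]-80:u[1]+80,u[0]-80:u[0]+80],(400,400),interpolation=2)])
cv2.imwrite('pics/c8.png',o);print(u)
print(rel([.583,.2397,.145],np.pi/2+.047))
E
```

```text
t 10.7
tcp_pos [ 0.5314 -0.2183  0.1561]
orientation [ 0.0379  0.9993 -0.0001  0.0002]
contact_force [ 0.5731  0.7631 -1.6849]
opening 0.7252817281690226
gripper_force 11.558229178190231
[[333.9127 322.3022]]
[333 322]
(array([ 0.0002, -0.0007, -0.0391]), array([-0.0222,  0.5754,  0.0126]))
```

View pics/c8.png

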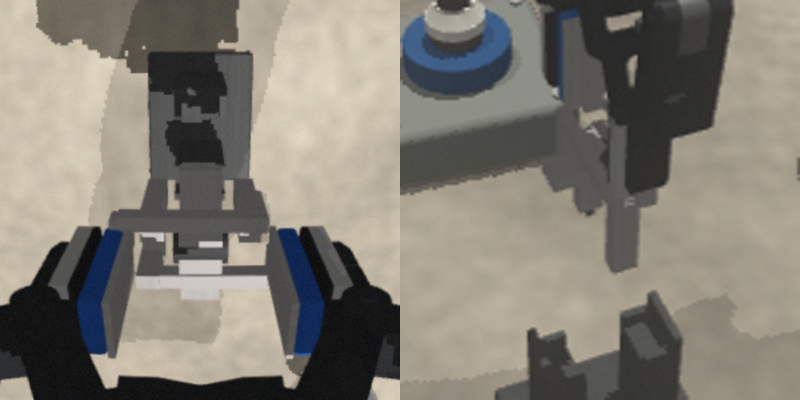

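>>> drive_tool --deltas '[{"dr":[0,0,-0.039],"xyz":[-0.022,0.575,0],"gripper":0.72},{"dr":[0,0,-0.039],"xyz":[-0.022,0.575,0],"gripper":0.72},{"dr":[0,0,-0.039],"xyz":[-0.022,0.575,0],"gripper":0.72},{"dr":[0,0,-0.039],"xyz":[-0.022,0.575,0],"gripper":0.72},{"dr":[0,0,-0.039],"xyz":[-0.022,0.575,0],"gripper":0.72},{"dr":[0,0,-0.039],"xyz":[-0.022,0.575,0],"gripper":0.72},{"dr":[0,0,-0.039],"xyz":[-0.022,0.575,0],"gripper":0.72},{"dr":[0,0,-0.039],"xyz":[-0.022,0.575,0],"gripper":0.72}]'

```text
t: 11.8
tcp_pos: [0.5819, 0.2455, 0.1545]
orientation: [-0.027, 1.0, 0.002, -0.001]
contact_force: [0.0, -1.2, -1.2]
opening: 0.725
gripper_force: 11.6
```

>>> drive_tool --deltas '[{"dr":[0,0,0],"xyz":[0,0,0.02],"gripper":0.72},{"dr":[0,0,0],"xyz":[0,0,0.07],"gripper":0.72},{"dr":[0,0,0],"xyz":[0,0,0.07],"gripper":0.72},{"dr":[0,0,0],"xyz":[0,0,0.07],"gripper":0.72}]'

```text
t: 12.3
tcp_pos: [0.5843, 0.2373, 0.1001]
orientation: [-0.022, 1.0, -0.0, -0.0]
contact_force: [-0.1, -0.0, -1.2]
opening: 0.72
gripper_force: 11.6
```

```bash
python3 - <<'E'
from h import *
import pickle
W=cam('wrist');s=robot.sense()
for k in('t','tcp_pos','orientation','contact_force','opening','gripper_force'):print(k,s[k])
im={c:robot.grab_frame(c) for c in('wrist','scene','side')}
for c in im:cv2.imwrite(f'pics/{c}9.png',im[c])
pickle.dump((W,s),open('w9.pkl','wb'))
for c in im:
    cm=W if c=='wrist' else cam(c);uv=proj(cm,[.57,.2387,.027])[0];m=biggest(orange(im[c]),uv,40);print(c,uv,m.sum(),fitring(cm,m,[.561,.2387,.05]) if m.sum()>40 else '')
E
```

```text
t 12.3
tcp_pos [0.5843 0.2373 0.1001]
orientation [-0.0222  0.9998 -0.0005 -0.    ]
contact_force [-0.076  -0.0379 -1.1993]
opening 0.7204416936599695
gripper_force 11.560220271348953
wrist [324.5051 222.945 ] 1507 (array([0.5614, 0.2389, 0.0447]), np.float64(0.7445317948392823))
scene [435.4995 288.6665] 225 (array([0.5624, 0.239 , 0.0778]), np.float64(0.6596723725381926))
side [245.7621 214.349 ] 198 (array([0.5618, 0.2409, 0.0475]), np.float64(0.7901171676006113))
```

```bash
python3 - <<'E'
from h import *
import pickle
W,s=pickle.load(open('w9.pkl','rb'))
a=.0447;ex=np.array([np.cos(a),np.sin(a),0]);ey=np.array([-np.sin(a),np.cos(a),0])
rm=np.array([.5617,.2389,.030])
t=s['tcp_pos']
out={}
for c,(w,h,k) in dict(wrist=(100,150,4),scene=(80,60,5),side=(80,60,5)).items():
    cm=W if c=='wrist' else cam(c);im=cv2.imread(f'pics/{c}9.png')
    ct=np.int32(proj(cm,[.583,.239,.05])[0]);u0=ct-[w//2,h//2]
    o=cv2.resize(im[u0[1]:u0[1]+h,u0[0]:u0[0]+w],(w*k,h*k),interpolation=2)
    for g in(1,-1):
        e=proj(cm,rm+.022*ex+g*.017*ey)[0];p=proj(cm,t+[0,0,-.0225]+g*.0172*ey)[0];q=proj(cm,t+[0,0,-.0175]+g*.0172*ey)[0]
        for z,col in((e,(255,255,0)),(p,(0,255,0)),(q,(255,0,255))):
            cv2.circle(o,tuple(np.int32((z-u0+.5)*k)),3,col,1)
        print(c,g,'eye',(e-u0+.5)*k,'pin',(p-u0+.5)*k,'sh',(q-u0+.5)*k)
    out[c]=o
cv2.imwrite('pics/c9.png',np.hstack([out['wrist'],np.vstack([out['scene'],out['side']])]))
E
```

```text
wrist 1 eye [304.5123 270.4163] pin [312.1193 371.9739] sh [314.8971 384.7531]
wrist -1 eye [109.7022 270.3109] pin [ 73.7193 371.8828] sh [ 71.1759 384.6655]
scene 1 eye [251.0653 220.7135] pin [267.2897 103.2163] sh [269.9347  90.5182]
scene -1 eye [149.6779 186.0649] pin [160.5478  69.2234] sh [162.7064  56.645 ]
side 1 eye [196.9544 180.2028] pin [188.779   79.5223] sh [187.5276  68.3444]
side -1 eye [227.1898 217.7911] pin [220.1634 115.7999] sh [218.9789 104.4039]
```

View pics/c9.png

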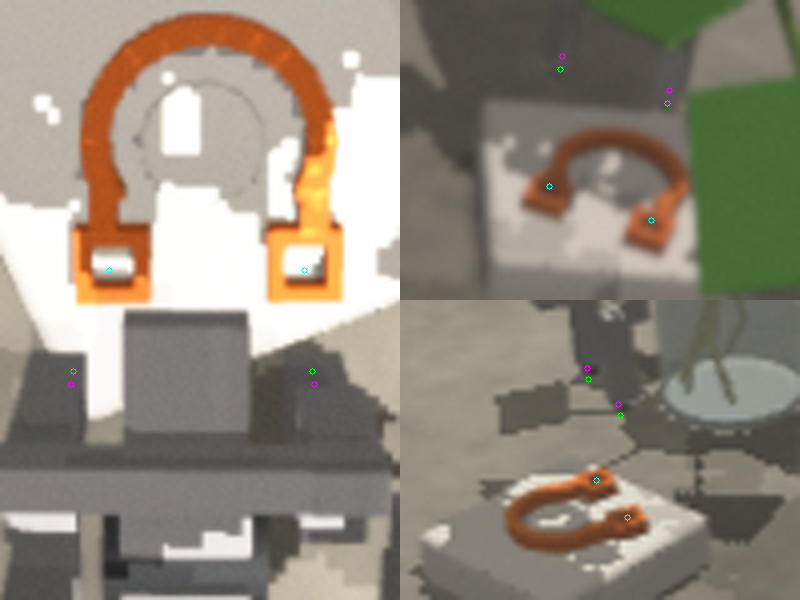

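>>> drive_tool --deltas '[{"dr":[0,0,0],"xyz":[0.0024,0.0044,0.02],"gripper":0.72},{"dr":[0,0,0],"xyz":[0.0024,0.0044,0.04],"gripper":0.72},{"dr":[0,0,0],"xyz":[0.0024,0.0044,0.055],"gripper":0.72},{"dr":[0,0,0],"xyz":[0.0024,0.0044,0.055],"gripper":0.72},{"dr":[0,0,0],"xyz":[0.0024,0.0044,0.055],"gripper":0.72}]'

```text
t: 13.08
tcp_pos: [0.582, 0.2427, 0.056]
orientation: [-0.023, 1.0, 0.0, 0.0]
contact_force: [0.1, 1.5, -2.7]
opening: 0.721
gripper_force: 11.6
```

```bash
python3 - <<'E'
from h import *
import pickle
W=cam('wrist');s=robot.sense()
for k in('t','tcp_pos','orientation','contact_force','opening','gripper_force'):print(k,s[k])
im=robot.grab_frame('wrist');cv2.imwrite('pics/w10.png',im);pickle.dump((W,s),open('w10.pkl','wb'))
a=.0447;ex=np.array([np.cos(a),np.sin(a),0]);ey=np.array([-np.sin(a),np.cos(a),0]);t=s['tcp_pos']
em=np.array([.5617+.022-.0008,.2401,.030])
for g in(1,-1):
    e=proj(W,em+g*.017*ey)[0];sh=proj(W,t-ex*.0055+[0,0,-.0175]+g*.0142*ey)[0];print('eye',e,'leg inner corner',sh)
m=biggest(orange(im),proj(W,[.57,.2387,.027])[0],60);v,u=np.nonzero(m);print(m.sum(),u.min(),u.max(),v.min(),v.max())
# row profile of brightness around legs
g=cv2.cvtColor(im,cv2.COLOR_BGR2GRAY)
sh=[proj(W,t-ex*.0055+[0,0,-.0175]+q*.0182*ey)[0] for q in(1,-1)]
for p in sh:
    u,v=np.int32(p);print((u,v),g[v-12:v+14,u],g[v+5,u-22:u+22])
E
```

```text
t 13.075
tcp_pos [0.582  0.2427 0.056 ]
orientation [-0.0233  0.9997  0.0001  0.0002]
contact_force [ 0.0878  1.5005 -2.687 ]
opening 0.7213096804097214
gripper_force 11.560096442699432
eye [346.2115 267.5421] leg inner corner [347.1406 262.6137]
eye [288.2613 267.3996] leg inner corner [296.3489 262.5125]
2034 278 357 193 278
(np.int32(354), np.int32(262)) [173 173 185 218 141  90  83  96 105 106 107 107 104  92  93  94  92  91
  90  88  78  80  85  92  93  86] [127 124 128 131 159 177 180 190 240 249 250 249 240 135  94  93  91  94
  90  92  92  90  91  91  89  91  95 156 250 254 255 255 255 255 253 206
 183 184 184 185 186 185 186 182]
(np.int32(289), np.int32(262)) [106 108 103 104 107 108 106 104 105 106 105 103  97 108  98  94  92  92
  91  91  90  88  89  90  91  93] [254 254 254 254 254 254 254 254 254 235 171 125 107 100  93  93  94  89
  92  91  92  91  92  92  92  89  92  96 115 110 107 105 105 103 114 129
 130 129 127 129 126 128 129 128]
```

>>> drive_tool --deltas '[{"dr":[0,0,0],"xyz":[0,-0.002,0],"gripper":0.72},{"dr":[0,0,0],"xyz":[0,-0.002,0],"gripper":0.72},{"dr":[0,0,0],"xyz":[0,-0.002,0.004],"gripper":0.72},{"dr":[0,0,0],"xyz":[0,-0.002,0.0065],"gripper":0.72},{"dr":[0,0,0],"xyz":[0,-0.002,0.0065],"gripper":0.72}]'

```text
t: 13.75
tcp_pos: [0.5816, 0.2409, 0.0505]
orientation: [-0.023, 1.0, -0.0, -0.0]
contact_force: [0.4, -0.2, -1.4]
opening: 0.723
gripper_force: 11.6
```

```bash
cat > legs.py <<'E'
from h import *
import sys,pickle
tag=sys.argv[1]
def look():
    W=cam('wrist');s=robot.sense()
    for k in('t','tcp_pos','orientation','contact_force','opening','gripper_force'):print(k,s[k],end=' ')
    im=robot.grab_frame('wrist');cv2.imwrite(f'pics/{tag}.png',im);pickle.dump((W,s),open(f'{tag}.pkl','wb'))
    print();return W,s,im
E
python3 - w11 <<'E'
import sys;sys.argv=['','w11']
exec(open('legs.py').read())
W,s,im=look()
g=cv2.cvtColor(im,cv2.COLOR_BGR2GRAY);t=s['tcp_pos']
for q in(1,-1):
    p=proj(W,t-[.0055,0,0]+[0,q*.0182,-.0175])[0];u,v=np.int32(p);print((u,v),g[v+5,u-20:u+20])
m=biggest(orange(im),proj(W,[.57,.2387,.027])[0],60);v,u=np.nonzero(m);print(m.sum(),u.min(),u.max(),v.min(),v.max())
E
```

```text
t 13.75 tcp_pos [0.5816 0.2409 0.0505] orientation [-0.0234  0.9997 -0.0001 -0.0003] contact_force [ 0.4138 -0.1898 -1.4393] opening 0.723189452980229 gripper_force 11.560096442699432 
(np.int32(354), np.int32(264)) [127 145 217 246 198 137 109  81  77  93 104  81  84  90  92  91  88  88
  90  85  90  89  90  92  93 101 155 215 251 254 254 255 255 255 255 255
 254 233 191 183]
(np.int32(289), np.int32(261)) [254 254 254 254 254 254 230 188 184 180 155 108  94  92  91  93  93  93
  93  94  90  92  95  92  91  99 142 190 164 124 105  94  80  82  99 126
 129 126 126 127]
2022 280 361 195 283
```

>>> drive_tool --deltas '[{"dr":[0,0,0],"xyz":[0,0,0.002],"gripper":0.72},{"dr":[0,0,0],"xyz":[0,0,0.0025],"gripper":0.72},{"dr":[0,0,0],"xyz":[0,0,0.0025],"gripper":0.72}]'

```text
t: 14.18
tcp_pos: [0.5818, 0.241, 0.0487]
orientation: [-0.023, 1.0, 0.0, -0.0]
contact_force: [0.4, -0.7, -1.0]
opening: 0.724
gripper_force: 11.6
```

>>> drive_tool --deltas '[{"dr":[0,0,0],"xyz":[0,0,0.001],"gripper":0.72},{"dr":[0,0,0],"xyz":[0,0,0.001],"gripper":0.72}]'

```text
t: 14.42
tcp_pos: [0.5818, 0.2409, 0.0479]
orientation: [-0.023, 1.0, -0.0, -0.0]
contact_force: [0.9, -0.6, -1.5]
opening: 0.723
gripper_force: 11.6
```

>>> drive_tool --deltas '[{"dr":[0,0,0],"xyz":[0,0,0.001],"gripper":0.72},{"dr":[0,0,0],"xyz":[0,0,0.001],"gripper":0.72}]'

```text
t: 14.68
tcp_pos: [0.5819, 0.241, 0.0476]
orientation: [-0.023, 1.0, 0.0, 0.0]
contact_force: [-0.4, -0.2, 2.2]
opening: 0.72
gripper_force: 12.1
```

>>> drive_tool --deltas '[{"dr":[0,0,0],"xyz":[0.0005,0,-0.0015],"gripper":0.68},{"dr":[0,0,0],"xyz":[0.001,0,-0.0024],"gripper":0.647},{"dr":[0,0,0],"xyz":[0.0018,0,-0.003],"gripper":0.62},{"dr":[0,0,0],"xyz":[0.0026,0,-0.0036],"gripper":0.59},{"dr":[0,0,0],"xyz":[0.0026,0,-0.0036],"gripper":0.59}]' --squeeze 45

```text
t: 15.3
tcp_pos: [0.5799, 0.2409, 0.05]
orientation: [-0.023, 1.0, 0.0, 0.0]
contact_force: [-0.3, -0.2, 1.1]
opening: 0.595
gripper_force: 20.7
```

```bash
cat >> h.py <<'E'
def ringopen(th):
    """ring polygons in ring frame with arms opened by th=(l,r)"""
    P=[]
    for i,q in enumerate(ringparts()):
        g=1 if i<2 else -1;a=g*th[0 if i<2 else 1]
        h=np.array([-.0195,0]);c,s=np.cos(a),np.sin(a)
        P.append((q-h)@np.array([[c,s],[-s,c]])+h)
    return P
def fitopen(cm,m,x0,z):
    return fit(cm,m,lambda p:[(T2(q,*p[:3]),z-.003,z+.003) for q in ringopen(p[3:5])],x0,[.003,.003,.05,.05,.05])
E
python3 - <<'E'
import sys;sys.argv=['','w12']
exec(open('legs.py').read())
W,s,im=look()
m=biggest(orange(im),proj(W,[.57,.2387,.027])[0],60);v,u=np.nonzero(m);print(m.sum(),u.min(),u.max(),v.min(),v.max())
print(fitopen(W,m,[.5615,.239,.045,.1,.1],.027))
W0,s0=pickle.load(open('w11.pkl','rb'));i0=cv2.imread('pics/w11.png');m=biggest(orange(i0),proj(W0,[.57,.2387,.027])[0],60)
print(fitopen(W0,m,[.5615,.239,.045,.05,.05],.027))
E
```

```text
t 15.3 tcp_pos [0.5799 0.2409 0.05  ] orientation [-0.0234  0.9997  0.0001  0.0002] contact_force [-0.3004 -0.1979  1.1357] opening 0.5952744927877359 gripper_force 20.654946863651276 
2054 274 365 198 284
(array([0.5613, 0.239 , 0.056 , 0.0706, 0.0885]), np.float64(0.6744352814628899))
(array([ 0.5613,  0.2398,  0.0985, -0.0329,  0.0381]), np.float64(0.665849068572516))
```

>>> drive_tool --deltas '[{"dr":[0,0,0],"xyz":[0.001,0,-0.0007],"gripper":0.56},{"dr":[0,0,0],"xyz":[0.002,0,-0.0012],"gripper":0.53},{"dr":[0,0,0],"xyz":[0.003,0,-0.0018],"gripper":0.5},{"dr":[0,0,0],"xyz":[0.004,0,-0.0023],"gripper":0.47},{"dr":[0,0,0],"xyz":[0.004,0,-0.0023],"gripper":0.47}]'

```text
t: 15.98
tcp_pos: [0.5762, 0.2407, 0.0517]
orientation: [-0.023, 1.0, -0.0, -0.0]
contact_force: [0.7, -0.4, 0.0]
opening: 0.477
gripper_force: 25.2
```

```bash
python3 - <<'E'
import sys;sys.argv=['','w13']
exec(open('legs.py').read())
W,s,im=look()
m=biggest(orange(im),proj(W,[.57,.2387,.027])[0],60);v,u=np.nonzero(m);print(m.sum(),u.min(),u.max(),v.min(),v.max())
print(fitopen(W,m,[.5615,.239,.045,.2,.2],.027))
for c in('side','scene'):
    i=robot.grab_frame(c);cv2.imwrite(f'pics/{c}13.png',i);k=cam(c);m=biggest(orange(i),proj(k,[.57,.2387,.027])[0],40);print(c,m.sum(),fitopen(k,m,[.5615,.239,.045,.2,.2],.027))
g=cv2.cvtColor(im,cv2.COLOR_BGR2GRAY);t=s['tcp_pos']
for q in(1,-1):
    p=proj(W,t-[.0055,0,0]+[0,q*.029,-.0175])[0];u,v=np.int32(p);print((u,v),g[v+5,u-20:u+20])
E
```

```text
t 15.975 tcp_pos [0.5762 0.2407 0.0517] orientation [-0.0234  0.9997 -0.0001 -0.0003] contact_force [ 0.7406 -0.3834  0.0037] opening 0.47731239254807134 gripper_force 25.223193168640137 
1988 268 372 203 284
(array([0.5609, 0.2391, 0.0706, 0.1898, 0.2316]), np.float64(0.66806025472491))
side 158 (array([ 0.5614,  0.2397, -0.0126,  0.2684,  0.23  ]), np.float64(0.6668444918644972))
scene 120 (array([0.562 , 0.2387, 0.0628, 0.1959, 0.2148]), np.float64(0.34584693507435627))
(np.int32(373), np.int32(264)) [183 181 195 232 248 182 139 135 121  98  83  83  80  83  83  86  85  89
  86  90  91  89  95  95  93 107 135 153 153 154 153 155 178 182 185 186
 186 187 187 187]
(np.int32(270), np.int32(260)) [181 182 185 186 215 219 186 177 180 186 184 184 164 116  95  93  96  94
  95  96  93  92  95  97  90  93  90  90 104 108 107 104 109 109 110 109
 108 106 113 157]
```

>>> drive_tool --deltas '[{"dr":[0,0,0],"xyz":[0,0,-0.002],"gripper":0.47},{"dr":[0,0,0],"xyz":[0,0,-0.005],"gripper":0.47},{"dr":[0,0,0],"xyz":[0,0,-0.01],"gripper":0.47},{"dr":[0,0,0],"xyz":[0,0,-0.025],"gripper":0.47},{"dr":[0,0,0],"xyz":[0,0,-0.05],"gripper":0.47},{"dr":[0,0,0],"xyz":[0,0,-0.08],"gripper":0.47},{"dr":[0,0,0],"xyz":[0,0,-0.1],"gripper":0.47},{"dr":[0,0,0],"xyz":[0,0,-0.105],"gripper":0.47}]'

```text
t: 17.12
tcp_pos: [0.5773, 0.2411, 0.1374]
orientation: [-0.023, 1.0, 0.001, 0.001]
contact_force: [-0.8, 0.8, -2.9]
opening: 0.471
gripper_force: 25.0
```

```bash
python3 - <<'E'
import sys;sys.argv=['','w14']
exec(open('legs.py').read())
W,s,im=look()
t=s['tcp_pos'];z=t[2]-.0175-.003-.0005+.0005
uv=proj(W,[t[0]-.016,t[1],z])[0];m=biggest(orange(im),uv,60);v,u=np.nonzero(m);print(uv,m.sum(),u.min(),u.max(),v.min(),v.max())
x,q=fitopen(W,m,[t[0]-.0155,t[1],.045,.2,.2],z);print(x,q,'mid-TCP',x[:2]-t[:2])
print(rel([.5581+.0127,.0366+.0006+.0007,t[2]],np.pi/2+.045))
E
```

```text
t 17.125 tcp_pos [0.5773 0.2411 0.1374] orientation [-0.0233  0.9997  0.0005  0.0011] contact_force [-0.7534  0.8347 -2.8966] opening 0.4712531354423597 gripper_force 25.010341107845306 
[323.0372 242.9827] 1958 268 372 203 284
[0.5608 0.2397 0.0966 0.1563 0.2304] 0.6261381232579746 mid-TCP [-0.0165 -0.0014]
(array([0.0002, 0.0005, 0.0005]), array([ 0.0196, -0.2531, -0.0007]))
```

>>> drive_tool --deltas '[{"dr":[0,0,0],"xyz":[0.001,-0.015,0],"gripper":0.47},{"dr":[0,0,0],"xyz":[0.005,-0.06,0],"gripper":0.47},{"dr":[0,0,0],"xyz":[0.01,-0.12,0],"gripper":0.47},{"dr":[0,0,0],"xyz":[0.016,-0.18,0],"gripper":0.47},{"dr":[0,0,0],"xyz":[0.02,-0.23,0],"gripper":0.47},{"dr":[0,0,0],"xyz":[0.0215,-0.246,0],"gripper":0.47},{"dr":[0,0,0],"xyz":[0.0215,-0.251,0],"gripper":0.47},{"dr":[0,0,0],"xyz":[0.0215,-0.251,0],"gripper":0.47}]'

```text
t: 18.18
tcp_pos: [0.5687, 0.0408, 0.1357]
orientation: [-0.024, 1.0, 0.001, -0.0]
contact_force: [-0.4, 0.7, -2.4]
opening: 0.478
gripper_force: 25.0
```

```bash
python3 - <<'E'
import sys;sys.argv=['','w15']
exec(open('legs.py').read())
W,s,im=look()
t=s['tcp_pos'];z=t[2]-.0247
uv=proj(W,[t[0]-.016,t[1],z])[0];m=biggest(orange(im),uv,60);v,u=np.nonzero(m);print(uv,m.sum(),u.min(),u.max(),v.min(),v.max())
x,q=fitopen(W,m,[t[0]-.0155,t[1],.045,.2,.2],z);print(x,q,'mid-TCP',x[:2]-t[:2],'hinge',x[:2]-.0195*np.array([np.cos(x[2]),np.sin(x[2])]))
uv=proj(W,[.558,.0366,.05])[0];b=biggest(blue(im),uv,45);v,u=np.nonzero(b);print('collar',uv,b.sum(),u.min(),u.max(),v.min(),v.max())
for c in('side','scene'):
    i=robot.grab_frame(c);cv2.imwrite(f'pics/{c}15.png',i);k=cam(c);p=[t[0]-.016,t[1],z];m=biggest(orange(i),proj(k,p)[0],40);x,q=fitopen(k,m,[t[0]-.0155,t[1],.045,.2,.2],z);print(c,m.sum(),x,q,'hinge',x[:2]-.0195*np.array([np.cos(x[2]),np.sin(x[2])]))
g=cv2.cvtColor(im,cv2.COLOR_BGR2GRAY);p=np.int32(proj(W,[.558,.0367,.088])[0]);print(p,proj(W,[[.558-.014,.0367,.086],[.558+.014,.0367,.086]]))
print(g[p[1]-45:p[1]+30:1,p[0]]);print(g[p[1]-10,p[0]-50:p[0]+50])
E
```

```text
t 18.175 tcp_pos [0.5687 0.0408 0.1357] orientation [-0.0241  0.9997  0.0006 -0.0001] contact_force [-0.3916  0.7317 -2.4188] opening 0.4781759964099872 gripper_force 25.012764036655426 
[322.996  240.9048] 2004 268 372 203 284
[0.5534 0.0394 0.0745 0.1826 0.2307] 0.6717081274676908 mid-TCP [-0.0153 -0.0014] hinge [0.534  0.0379]
collar [316.1772 223.1797] 3270 268 366 174 269
side 277 [0.5542 0.0408 0.0209 0.2211 0.204 ] 0.6882075471698114 hinge [0.5347 0.0404]
scene 116 [0.5551 0.0383 0.1045 0.1829 0.209 ] 0.4078509647371923 hinge [0.5358 0.0363]
[315 237] [[316.8658 215.6402]
 [314.8662 257.7891]]
[ 50  53  50  50  50  51  51  52  49  53  66  78  92 106 113 112 113 113
 113 110 114 114 119 126 146 166 180 178 162  97  35  19  18  20  20  20
  19  17  21  17  21  21  19  24  18  20  22  19  15  23  16  23  20  24
  18  15  17  25  56  91  90  93 108 122 124 128 125 127 123 127 127 128
 130 126 125]
[192 189 141  63  43  50  45  48  47  50  47  62  92 106 107 106 112 118
 121 119 119 107 104 123 142 147 147 148 147 145 144 147 147 171 177 176
 171 161 122  57  28  20  21  20  18  18  16  23  20  20  20  19  20  24
  22  16  22  23  20  19  20  20  20  32  66 127 175 190 180 153 144 157
 153 154 153 154 156 156 161 156 106  45  48  52  51  50  55  65  85 100
 107 108 109 106 108 108 110 109 110 105]
```

>>> drive_tool --deltas '[{"dr":[0,0,0],"xyz":[0,-0.0029,0],"gripper":0.462},{"dr":[0,0,0],"xyz":[0,-0.0029,0.01],"gripper":0.462},{"dr":[0,0,0],"xyz":[0,-0.0029,0.0175],"gripper":0.462},{"dr":[0,0,0],"xyz":[0,-0.0029,0.0175],"gripper":0.462},{"dr":[0,0,0],"xyz":[0,-0.0029,0.0175],"gripper":0.462}]'

```text
t: 18.95
tcp_pos: [0.5689, 0.0371, 0.1218]
orientation: [-0.023, 1.0, 0.0, 0.0]
contact_force: [-0.4, -0.3, -1.4]
opening: 0.462
gripper_force: 25.3
```

```bash
cat > spig.py <<'E'
exec(open('legs.py').read())
W,s,im=look()
t=s['tcp_pos'];z=t[2]-.0247
uv=proj(W,[t[0]-.016,t[1],z])[0];m=biggest(orange(im),uv,60);v,u=np.nonzero(m);print(uv,m.sum(),u.min(),u.max(),v.min(),v.max())
x,q=fitopen(W,m,[t[0]-.0155,t[1],.05,.2,.2],z);print(x,q,'mid-TCP',x[:2]-t[:2],'hinge',x[:2]-.0195*np.array([np.cos(x[2]),np.sin(x[2])]))
# dark bore blob
g=cv2.cvtColor(im,cv2.COLOR_BGR2GRAY);p=proj(W,[.5578,.0367,.088])[0]
n,l,st,ce=cv2.connectedComponentsWithStats((g<40).astype(np.uint8))
for i in range(1,n):
    if np.hypot(*(ce[i]-p))<15 and st[i,4]>60:print('bore',st[i],ce[i],'pred',p,'->',onz(W,ce[i],.088))
E
python3 - <<'E'
import sys;sys.argv=['','w16']
exec(open('spig.py').read())
E
```

```text
t 18.95 tcp_pos [0.5689 0.0371 0.1218] orientation [-0.0233  0.9997  0.0001  0.    ] contact_force [-0.3678 -0.2846 -1.4407] opening 0.4623726216968718 gripper_force 25.33971905708313 
[323.003  240.9331] 2009 267 372 203 284
[0.5538 0.0355 0.0614 0.201  0.2292] 0.6737550413009252 mid-TCP [-0.0151 -0.0016] hinge [0.5343 0.0343]
bore [305 228  35  26 641] [322.2746 239.986 ] pred [321.865  244.2452] -> [0.5551 0.0368 0.088 ]
```

>>> drive_tool --deltas '[{"dr":[0,0,0],"xyz":[0,0.0017,0],"gripper":0.462},{"dr":[0,0,0],"xyz":[0,0.0017,0.002],"gripper":0.462},{"dr":[0,0,0],"xyz":[0,0.0017,0.008],"gripper":0.462},{"dr":[0,0,0],"xyz":[0,0.0017,0.015],"gripper":0.462},{"dr":[0,0,0],"xyz":[0,0.0017,0.0165],"gripper":0.462},{"dr":[0,0,0],"xyz":[0,0.0017,0.0165],"gripper":0.462}]'

```text
t: 19.75
tcp_pos: [0.5687, 0.0384, 0.1085]
orientation: [-0.023, 1.0, 0.0, -0.0]
contact_force: [0.0, -0.1, -2.0]
opening: 0.468
gripper_force: 25.3
```

```bash
python3 - <<'E'
import sys;sys.argv=['','w17']
exec(open('spig.py').read())
uv=proj(W,[.558,.0369,.05])[0];b=biggest(blue(im),uv,45);v,u=np.nonzero(b);print('collar',uv,b.sum(),u.min(),u.max(),v.min(),v.max())
print('pred collar', proj(W,np.c_[disc(.558,.0369,.036,4),np.full(4,.06)]))
E
```

```text
t 19.75 tcp_pos [0.5687 0.0384 0.1085] orientation [-0.0234  0.9997  0.     -0.0002] contact_force [ 0.0223 -0.0881 -1.9942] opening 0.4676601038487426 gripper_force 25.33986210823059 
[323.0485 240.9243] 2024 267 372 203 284
[0.5536 0.0368 0.0731 0.1957 0.2412] 0.676027544652464 mid-TCP [-0.0151 -0.0015] hinge [0.5341 0.0354]
bore [302 235  37  25 469] [320.3987 243.8252] pred [319.676  251.6216] -> [0.5532 0.0369 0.088 ]
collar [320.0113 233.5598] 2781 266 375 179 259
pred collar [[317.4616 289.7231]
 [376.2511 240.443 ]
 [322.7934 181.3657]
 [263.5419 235.3443]]
```

>>> drive_tool --deltas '[{"dr":[0,0,0],"xyz":[0,0,0.002],"gripper":0.462},{"dr":[0,0,0],"xyz":[0,0,0.004],"gripper":0.462},{"dr":[0,0,0],"xyz":[0,0,0.006],"gripper":0.462},{"dr":[0,0,0],"xyz":[0,0,0.006],"gripper":0.462}]'

```text
t: 20.3
tcp_pos: [0.5688, 0.0385, 0.1038]
orientation: [-0.023, 1.0, 0.0, -0.0]
contact_force: [0.3, 0.1, -1.2]
opening: 0.465
gripper_force: 25.2
```

>>> drive_tool --deltas '[{"dr":[0,0,0],"xyz":[0,0,0.002],"gripper":0.462},{"dr":[0,0,0],"xyz":[0,0,0.004],"gripper":0.462},{"dr":[0,0,0],"xyz":[0,0,0.005],"gripper":0.462},{"dr":[0,0,0],"xyz":[0,0,0.005],"gripper":0.462}]'

```text
t: 20.8
tcp_pos: [0.5688, 0.0385, 0.0998]
orientation: [-0.023, 1.0, 0.0, 0.0]
contact_force: [-0.3, 0.9, -1.3]
opening: 0.469
gripper_force: 25.1
```

>>> drive_tool --deltas '[{"dr":[0,0,0],"xyz":[0,0,0.003],"gripper":0.462},{"dr":[0,0,0],"xyz":[0,0,0.006],"gripper":0.462},{"dr":[0,0,0],"xyz":[0,0,0.008],"gripper":0.462},{"dr":[0,0,0],"xyz":[0,0,0.008],"gripper":0.462}]'

```text
t: 21.3
tcp_pos: [0.5687, 0.0383, 0.0933]
orientation: [-0.023, 1.0, -0.0, -0.0]
contact_force: [-0.1, 1.0, -2.1]
opening: 0.466
gripper_force: 25.1
```

>>> drive_tool --deltas '[{"dr":[0,0,0],"xyz":[0,0,0.002],"gripper":0.462},{"dr":[0,0,0],"xyz":[0,0,0.0045],"gripper":0.462},{"dr":[0,0,0],"xyz":[0,0,0.0045],"gripper":0.462}]'

```text
t: 21.68
tcp_pos: [0.5685, 0.0382, 0.0896]
orientation: [-0.023, 1.0, -0.0, -0.0]
contact_force: [-0.1, -0.4, -2.4]
opening: 0.466
gripper_force: 25.3
```

>>> drive_tool --deltas '[{"dr":[0,0,0],"xyz":[0,0,0.0012],"gripper":0.462},{"dr":[0,0,0],"xyz":[0,0,0.0012],"gripper":0.462}]'

```text
t: 21.92
tcp_pos: [0.5688, 0.0383, 0.0889]
orientation: [-0.023, 1.0, 0.0, -0.0]
contact_force: [-0.1, -0.4, -3.0]
opening: 0.466
gripper_force: 25.3
```

>>> drive_tool --deltas '[{"dr":[0,0,0],"xyz":[0,0,0.001],"gripper":0.462},{"dr":[0,0,0],"xyz":[0,0,0.001],"gripper":0.462}]'

```text
t: 22.18
tcp_pos: [0.5688, 0.0383, 0.0881]
orientation: [-0.023, 1.0, 0.0, -0.0]
contact_force: [0.1, -0.5, -3.0]
opening: 0.467
gripper_force: 25.3
```

>>> drive_tool --deltas '[{"dr":[0,0,0],"xyz":[0,0,0.0008],"gripper":0.462},{"dr":[0,0,0],"xyz":[0,0,0.0008],"gripper":0.462}]'

```text
t: 22.42
tcp_pos: [0.5689, 0.0384, 0.0878]
orientation: [-0.023, 1.0, 0.0, 0.0]
contact_force: [0.1, 0.8, 1.7]
opening: 0.463
gripper_force: 25.9
```

>>> drive_tool --deltas '[{"dr":[0,0,0],"xyz":[-0.0015,0,-0.0006],"gripper":0.462},{"dr":[0,0,0],"xyz":[-0.003,0,-0.0006],"gripper":0.462},{"dr":[0,0,0],"xyz":[-0.004,0,-0.0006],"gripper":0.462},{"dr":[0,0,0],"xyz":[-0.004,0,-0.0006],"gripper":0.462}]'

```text
t: 22.92
tcp_pos: [0.5721, 0.0385, 0.0879]
orientation: [-0.023, 1.0, 0.0, 0.0]
contact_force: [0.5, 0.3, -2.0]
opening: 0.468
gripper_force: 25.3
```

>>> drive_tool --deltas '[{"dr":[0,0,0],"xyz":[-0.001,0,0],"gripper":0.462},{"dr":[0,0,0],"xyz":[-0.001,0,0],"gripper":0.462}]'

```text
t: 23.18
tcp_pos: [0.5729, 0.0386, 0.0879]
orientation: [-0.023, 1.0, 0.0, 0.0]
contact_force: [0.2, -0.4, -2.4]
opening: 0.472
gripper_force: 25.3
```

>>> drive_tool --deltas '[{"dr":[0,0,0],"xyz":[-0.001,0,0],"gripper":0.462},{"dr":[0,0,0],"xyz":[-0.001,0,0],"gripper":0.462}]'

```text
t: 23.42
tcp_pos: [0.5734, 0.0386, 0.0879]
orientation: [-0.023, 1.0, -0.0, -0.0]
contact_force: [-0.5, -0.8, -1.6]
opening: 0.467
gripper_force: 25.5
```

```bash
python3 - <<'E'
import sys;sys.argv=['','w18']
exec(open('spig.py').read())
print('expected hinge home',proj(W,[.5385,.0362,.066]))
E
```

```text
t 23.425 tcp_pos [0.5734 0.0386 0.0879] orientation [-0.0233  0.9997 -0.     -0.0002] contact_force [-0.5236 -0.835  -1.5751] opening 0.4665120908433326 gripper_force 25.494978725910187 
[322.9806 240.8638] 1955 267 372 203 284
[0.5581 0.037  0.0624 0.1998 0.2307] 0.6542185040643395 mid-TCP [-0.0153 -0.0016] hinge [0.5387 0.0358]
bore [300 237  42  31 503] [320.5646 247.0934] pred [319.6477 255.7436] -> [0.5532 0.0369 0.088 ]
expected hinge home [[320.4243 209.1419]]
```

>>> drive_tool --deltas '[{"dr":[0,0,0],"xyz":[-0.001,0,0],"gripper":0.462},{"dr":[0,0,0],"xyz":[-0.001,0,0],"gripper":0.462}]'

```text
t: 23.72
tcp_pos: [0.5736, 0.0386, 0.0878]
orientation: [-0.023, 1.0, -0.0, -0.001]
contact_force: [-2.1, -0.4, -1.1]
opening: 0.47
gripper_force: 26.0
```

>>> drive_tool --deltas '[{"dr":[0,0,0],"xyz":[-0.001,0,0],"gripper":0.462},{"dr":[0,0,0],"xyz":[-0.001,0,0],"gripper":0.462}]'

```text
t: 23.98
tcp_pos: [0.5739, 0.0386, 0.0878]
orientation: [-0.023, 1.0, -0.0, -0.001]
contact_force: [-4.0, 0.1, 0.7]
opening: 0.464
gripper_force: 26.5
```

```bash
python3 - <<'E'
import sys;sys.argv=['','w19']
exec(open('spig.py').read())
E
```

```text
t 23.975 tcp_pos [0.5739 0.0386 0.0878] orientation [-0.0234  0.9997 -0.0002 -0.0013] contact_force [-4.0204  0.0677  0.6523] opening 0.46404599863195767 gripper_force 26.47696226835251 
[323.0684 240.9593] 1953 267 373 203 284
[0.5584 0.037  0.066  0.1956 0.2336] 0.6526284026984503 mid-TCP [-0.0155 -0.0016] hinge [0.5389 0.0357]
bore [300 236  42  31 531] [320.7024 246.3842] pred [319.7196 254.9204] -> [0.5533 0.037  0.088 ]
```

>>> drive_tool --deltas '[{"dr":[0,0,0],"xyz":[-0.0007,0,0.0002],"gripper":0.48},{"dr":[0,0,0],"xyz":[-0.0013,0,0.0005],"gripper":0.5},{"dr":[0,0,0],"xyz":[-0.0018,0,0.0008],"gripper":0.52},{"dr":[0,0,0],"xyz":[-0.0024,0,0.0011],"gripper":0.54},{"dr":[0,0,0],"xyz":[-0.003,0,0.0014],"gripper":0.56},{"dr":[0,0,0],"xyz":[-0.0036,0,0.0018],"gripper":0.58},{"dr":[0,0,0],"xyz":[-0.0036,0,0.0018],"gripper":0.58}]'

```text
t: 24.9
tcp_pos: [0.5781, 0.0388, 0.0864]
orientation: [-0.023, 1.0, 0.0, -0.0]
contact_force: [-4.0, 0.1, -2.2]
opening: 0.583
gripper_force: 21.9
```

```bash
python3 - <<'E'
import sys;sys.argv=['','w20']
exec(open('spig.py').read())
E
```

```text
t 24.9 tcp_pos [0.5781 0.0388 0.0864] orientation [-0.0233  0.9997  0.     -0.    ] contact_force [-3.9767  0.0935 -2.1779] opening 0.5827123849512239 gripper_force 21.91055864095688 
[322.9998 240.8563] 1529 274 366 196 282
[ 0.5578  0.0418  0.3076 -0.1627  0.3637] 0.49644650608562424 mid-TCP [-0.0203  0.003 ] hinge [0.5392 0.0358]
bore [300 228  42  31 793] [320.6015 241.1955] pred [319.6861 247.7968] -> [0.5544 0.037  0.088 ]
```

>>> drive_tool --deltas '[{"dr":[0,0,0],"xyz":[-0.0005,0,0.0007],"gripper":0.6},{"dr":[0,0,0],"xyz":[-0.001,0,0.0011],"gripper":0.62},{"dr":[0,0,0],"xyz":[-0.0015,0,0.0015],"gripper":0.64},{"dr":[0,0,0],"xyz":[-0.002,0,0.0019],"gripper":0.66},{"dr":[0,0,0],"xyz":[-0.0023,0,0.0024],"gripper":0.68},{"dr":[0,0,0],"xyz":[-0.0023,0,0.0028],"gripper":0.7},{"dr":[0,0,0],"xyz":[-0.0023,0,0.0028],"gripper":0.7}]'

```text
t: 25.82
tcp_pos: [0.5808, 0.039, 0.0846]
orientation: [-0.023, 1.0, 0.0, 0.001]
contact_force: [0.6, -1.2, -1.6]
opening: 0.7
gripper_force: 11.9
```

```bash
python3 - <<'E'
import sys;sys.argv=['','w21']
exec(open('spig.py').read())
print(fitring(W,m,[.558,.037,.05],.063))
E
```

```text
t 25.825 tcp_pos [0.5808 0.039  0.0846] orientation [-0.0233  0.9997  0.0002  0.0009] contact_force [ 0.6278 -1.1759 -1.6094] opening 0.7002643511100347 gripper_force 11.924073994159698 
[323.0192 240.8069] 1101 279 361 192 280
[ 0.5585  0.0396  0.1887 -0.1285  0.1473] 0.3447782245331874 mid-TCP [-0.0223  0.0006] hinge [0.5393 0.0359]
bore [299 224  43  32 988] [320.166  238.9109] pred [319.4746 243.6841] -> [0.5553 0.0369 0.088 ]
(array([0.5578, 0.0368, 0.0478]), np.float64(0.3484192873853543))
```

>>> drive_tool --deltas '[{"dr":[0,0,0],"xyz":[-0.0012,0,0],"gripper":0.715},{"dr":[0,0,0],"xyz":[-0.0012,0,0],"gripper":0.715}]'

```text
t: 26.12
tcp_pos: [0.5811, 0.039, 0.0843]
orientation: [-0.023, 1.0, 0.0, 0.0]
contact_force: [-0.1, -0.8, -1.0]
opening: 0.718
gripper_force: 11.7
```

>>> drive_tool --deltas '[{"dr":[0,0,0],"xyz":[-0.0012,0,0],"gripper":0.715},{"dr":[0,0,0],"xyz":[-0.0012,0,0],"gripper":0.715}]'

```text
t: 26.38
tcp_pos: [0.582, 0.039, 0.0843]
orientation: [-0.023, 1.0, 0.0, 0.0]
contact_force: [-0.4, 1.6, -0.7]
opening: 0.714
gripper_force: 11.7
```

>>> drive_tool --deltas '[{"dr":[0,0,0],"xyz":[-0.0012,0,0],"gripper":0.715},{"dr":[0,0,0],"xyz":[-0.0012,0,0],"gripper":0.715}]'

```text
t: 26.62
tcp_pos: [0.5826, 0.039, 0.0842]
orientation: [-0.023, 1.0, -0.0, -0.0]
contact_force: [-0.5, -0.3, -1.7]
opening: 0.714
gripper_force: 11.7
```

>>> drive_tool --deltas '[{"dr":[0,0,0],"xyz":[-0.001,0,0],"gripper":0.715},{"dr":[0,0,0],"xyz":[-0.001,0,0],"gripper":0.715}]'

```text
t: 26.88
tcp_pos: [0.5828, 0.039, 0.0841]
orientation: [-0.023, 1.0, -0.0, -0.001]
contact_force: [-1.9, -0.1, -0.9]
opening: 0.714
gripper_force: 11.7
```

>>> drive_tool --deltas '[{"dr":[0,0,0],"xyz":[-0.001,0,0],"gripper":0.715},{"dr":[0,0,0],"xyz":[-0.001,0,0],"gripper":0.715}]'

```text
t: 27.12
tcp_pos: [0.584, 0.039, 0.0841]
orientation: [-0.023, 1.0, -0.0, -0.0]
contact_force: [-2.3, -0.5, -1.0]
opening: 0.72
gripper_force: 11.7
```

```bash
python3 - <<'E'
import sys;sys.argv=['','w22']
exec(open('spig.py').read())
for c in('side','scene'):
    i=robot.grab_frame(c);cv2.imwrite(f'pics/{c}22.png',i);k=cam(c);m=biggest(orange(i),proj(k,[.558,.037,.063])[0],30);print(c,m.sum(),fitring(k,m,[.558,.037,.05],.063))
E
```

```text
t 27.125 tcp_pos [0.584  0.039  0.0841] orientation [-0.0233  0.9997 -0.0001 -0.0004] contact_force [-2.3397 -0.5383 -0.9837] opening 0.720051205774784 gripper_force 11.689364612102509 
[323.029  240.8962] 1172 279 361 186 276
[ 0.5584  0.0397  0.2874 -0.0319  0.2069] 0.35173577125721067 mid-TCP [-0.0256  0.0007] hinge [0.5397 0.0342]
bore [ 299  218   43   33 1171] [320.4825 234.9547] pred [319.7611 237.726 ] -> [0.5564 0.037  0.088 ]
side 168 (array([ 0.5589,  0.0382, -0.0204]), np.float64(0.4294757344586917))
scene 43 (array([0.5598, 0.0357, 0.0881]), np.float64(0.15665434380776344))
```

>>> drive_tool --deltas '[{"dr":[0,0,0],"xyz":[0.002,0,0],"gripper":0.725},{"dr":[0,0,0],"xyz":[0.0028,0,0],"gripper":0.725},{"dr":[0,0,0],"xyz":[0.0028,0,0],"gripper":0.725}]'

```text
t: 27.65
tcp_pos: [0.5828, 0.0391, 0.0845]
orientation: [-0.023, 1.0, 0.0, 0.001]
contact_force: [-0.5, -0.1, -1.5]
opening: 0.726
gripper_force: 11.5
```

>>> drive_tool --deltas '[{"dr":[0,0,0],"xyz":[0,0,-0.002],"gripper":0.725},{"dr":[0,0,0],"xyz":[0,0,-0.004],"gripper":0.725},{"dr":[0,0,0],"xyz":[0,0,-0.006],"gripper":0.725},{"dr":[0,0,0],"xyz":[0,0,-0.01],"gripper":0.725},{"dr":[0,0,0],"xyz":[0,0,-0.014],"gripper":0.725},{"dr":[0,0,0],"xyz":[0,0,-0.02],"gripper":0.725}]'

```text
t: 28.4
tcp_pos: [0.5821, 0.039, 0.1005]
orientation: [-0.023, 1.0, 0.0, -0.0]
contact_force: [1.7, -0.4, -1.8]
opening: 0.724
gripper_force: 11.5
```

```bash
python3 - <<'E'
import sys;sys.argv=['','w23']
exec(open('spig.py').read())
uv=proj(W,[.558,.037,.063])[0];m=biggest(orange(im),uv,60);print(uv,m.sum(),fitring(W,m,[.558,.037,.05],.063))
for c in('side','scene'):
    i=robot.grab_frame(c);cv2.imwrite(f'pics/{c}23.png',i);k=cam(c);m=biggest(orange(i),proj(k,[.558,.037,.063])[0],30);print(c,m.sum(),fitring(k,m,[.558,.037,.05],.063))
E
```

```text
t 28.4 tcp_pos [0.5821 0.039  0.1005] orientation [-0.0234  0.9997  0.     -0.    ] contact_force [ 1.7167 -0.4144 -1.8416] opening 0.7239654056334225 gripper_force 11.500280946493149 
[323.0521 240.9443] 1097 281 359 185 268
[0.5554 0.0409 0.1495 0.4228 0.1494] 0.2493709109209864 mid-TCP [-0.0268  0.0019] hinge [0.5361 0.038 ]
bore [ 301  214   40   37 1122] [320.0009 231.9349] pred [319.6699 232.4187] -> [0.5575 0.0369 0.088 ]
[320.1922 221.4589] 1097 (array([0.5579, 0.0368, 0.0502]), np.float64(0.3992871569442794))
side 206 (array([0.5587, 0.0381, 0.0518]), np.float64(0.5226683937823834))
scene 105 (array([0.5593, 0.0354, 0.078 ]), np.float64(0.3809084620705556))
```

>>> drive_tool --deltas '[{"dr":[0,0,0],"xyz":[0,0,-0.02],"gripper":0.725},{"dr":[0,0,0],"xyz":[0,0,-0.06],"gripper":0.725},{"dr":[0,0,0],"xyz":[0,0,-0.075],"gripper":0.725},{"dr":[0,0,0],"xyz":[0,0,-0.075],"gripper":0.725}]'

```text
t: 29.05
tcp_pos: [0.5828, 0.039, 0.1613]
orientation: [-0.023, 1.0, 0.0, 0.001]
contact_force: [0.4, 0.2, -1.4]
opening: 0.726
gripper_force: 11.5
```

```bash
python3 - <<'E'
from h import *
s=robot.sense();print(s['tcp_pos'],s['contact_force'],s['opening'])
print(rel([.5316,-.2184,s['tcp_pos'][2]],np.pi/2-.0757,s))
E
```

```text
[0.5828 0.039  0.1613] [ 0.3652  0.2422 -1.4233] 0.7257618174425567
(array([0.0001, 0.0007, 0.0389]), array([ 0.0789, -0.3184, -0.0002]))
```

>>> drive_tool --deltas '[{"dr":[0,0,0.005],"xyz":[0.01,-0.04,0],"gripper":0.725},{"dr":[0,0,0.039],"xyz":[0.079,-0.318,0],"gripper":0.725},{"dr":[0,0,0.039],"xyz":[0.079,-0.318,0],"gripper":0.725},{"dr":[0,0,0.039],"xyz":[0.079,-0.318,0],"gripper":0.725},{"dr":[0,0,0.039],"xyz":[0.079,-0.318,0],"gripper":0.725},{"dr":[0,0,0.039],"xyz":[0.079,-0.318,0],"gripper":0.725},{"dr":[0,0,0.039],"xyz":[0.079,-0.318,0],"gripper":0.725},{"dr":[0,0,0.039],"xyz":[0.079,-0.318,0],"gripper":0.725}]'

```text
t: 30.05
tcp_pos: [0.5313, -0.2159, 0.1599]
orientation: [0.036, 0.999, 0.001, -0.0]
contact_force: [0.5, -0.1, -1.2]
opening: 0.73
gripper_force: 11.5
```

```bash
python3 - <<'E'
import sys;sys.argv=['','w24']
exec(open('legs.py').read())
W,s,im=look()
for c in('side','scene'):
    i=robot.grab_frame(c);cv2.imwrite(f'pics/{c}24.png',i);k=cam(c);m=biggest(orange(i),proj(k,[.558,.037,.063])[0],30);print(c,m.sum(),fitring(k,m,[.558,.037,.05],.063))
print(rel([.5316,-.2184,.1613],np.pi/2-.0757,s))
# compare with w8 (pliers just lifted) - blue handle mask centroid and bar
a=cv2.imread('pics/w8.png');b=im
for i in(a,b):
    m=blue(i)[230:420,170:470];n,l,st,ce=cv2.connectedComponentsWithStats(m.astype(np.uint8));print([(st[j].tolist(),ce[j]) for j in range(1,n) if st[j,4]>200])
E
```

```text
t 30.05 tcp_pos [ 0.5313 -0.2159  0.1599] orientation [ 0.0364  0.9993  0.0008 -0.0002] contact_force [ 0.4897 -0.0908 -1.2402] opening 0.7299035144328102 gripper_force 11.49986743927002 
side 207 (array([0.5589, 0.0385, 0.065 ]), np.float64(0.5229745088488391))
scene 138 (array([0.5592, 0.0359, 0.0444]), np.float64(0.49451804476930106))
(array([ 0.0005, -0.0002,  0.0009]), array([-0.0006, -0.0031, -0.0018]))
[([58, 72, 34, 93, 1521], array([ 72.4181, 119.6095])), ([209, 72, 34, 95, 1541], array([227.4192, 119.7021]))]
[([57, 71, 34, 95, 1561], array([ 72.1102, 119.0545])), ([209, 70, 35, 97, 1587], array([227.7202, 119.0006]))]
```

>>> drive_tool --deltas '[{"dr":[0,0,0],"xyz":[0,0,0],"gripper":0.725},{"dr":[0,0,0],"xyz":[0,0,0.03],"gripper":0.725},{"dr":[0,0,0],"xyz":[0,0,0.055],"gripper":0.725},{"dr":[0,0,0],"xyz":[0,0,0.055],"gripper":0.725},{"dr":[0,0,0],"xyz":[0,0,0.055],"gripper":0.725}]'

```text
t: 30.82
tcp_pos: [0.5315, -0.2181, 0.1169]
orientation: [0.038, 0.999, -0.0, 0.001]
contact_force: [0.5, -0.3, -1.5]
opening: 0.728
gripper_force: 11.5
```

```bash
python3 - <<'E'
from h import *
s=robot.sense();print(s['tcp_pos'],s['orientation'],s['contact_force'],s['opening'])
print(rel([.5316,-.2184,.042],np.pi/2-.0757,s))
E
```

```text
[ 0.5315 -0.2181  0.1169] [ 0.0378  0.9993 -0.0001  0.0006] [ 0.5498 -0.2935 -1.5289] 0.7277334810410881
(array([-0.    ,  0.0004, -0.    ]), array([-0.0001, -0.0003,  0.0937]))
```

>>> drive_tool --deltas '[{"dr":[0,0,0],"xyz":[0,0,0.03],"gripper":0.725},{"dr":[0,0,0],"xyz":[0,0,0.06],"gripper":0.725},{"dr":[0,0,0],"xyz":[0,0,0.08],"gripper":0.725},{"dr":[0,0,0],"xyz":[0,0,0.088],"gripper":0.725},{"dr":[0,0,0],"xyz":[0,0,0.092],"gripper":0.725},{"dr":[0,0,0],"xyz":[0,0,0.092],"gripper":0.725}]'

```text
t: 31.58
tcp_pos: [0.5313, -0.2182, 0.0431]
orientation: [0.038, 0.999, -0.0, 0.0]
contact_force: [-0.3, -0.4, -1.8]
opening: 0.723
gripper_force: 11.5
```

>>> drive_tool --deltas '[{"dr":[0,0,0],"xyz":[0,0,0.002],"gripper":0.725},{"dr":[0,0,0],"xyz":[0,0,0.004],"gripper":0.725},{"dr":[0,0,0],"xyz":[0,0,0.005],"gripper":0.725},{"dr":[0,0,0],"xyz":[0,0,0.005],"gripper":0.725}]'

```text
t: 32.08
tcp_pos: [0.5309, -0.2181, 0.0386]
orientation: [0.038, 0.999, 0.0, -0.0]
contact_force: [0.8, -0.9, -1.8]
opening: 0.726
gripper_force: 11.5
```

>>> drive_tool --deltas '[{"dr":[0,0,0],"xyz":[0,0,0.0015],"gripper":0.725},{"dr":[0,0,0],"xyz":[0,0,0.0015],"gripper":0.725}]'

```text
t: 32.33
tcp_pos: [0.5309, -0.218, 0.0374]
orientation: [0.038, 0.999, 0.0, -0.0]
contact_force: [0.4, 0.5, -2.9]
opening: 0.727
gripper_force: 11.5
```

>>> drive_tool --deltas '[{"dr":[0,0,0],"xyz":[0,0,0.0012],"gripper":0.725},{"dr":[0,0,0],"xyz":[0,0,0.0012],"gripper":0.725}]'

```text
t: 32.58
tcp_pos: [0.5309, -0.2183, 0.0371]
orientation: [0.038, 0.999, -0.0, 0.0]
contact_force: [-1.8, -0.1, 4.8]
opening: 0.723
gripper_force: 11.5
```

>>> drive_tool --deltas '[{"dr":[0,0,0],"xyz":[0,0,0.001],"gripper":0.725},{"dr":[0,0,0],"xyz":[0,0,0.001],"gripper":0.725}]'

```text
t: 32.83
tcp_pos: [0.5305, -0.2183, 0.0366]
orientation: [0.038, 0.999, -0.0, -0.0]
contact_force: [-3.0, 0.7, 8.6]
opening: 0.725
gripper_force: 11.5
```

>>> drive_tool --deltas '[{"dr":[0,0,0],"xyz":[0,0,0],"gripper":0.74},{"dr":[0,0,0],"xyz":[0,0,0],"gripper":0.755},{"dr":[0,0,0],"xyz":[0,0,0],"gripper":0.78},{"dr":[0,0,0],"xyz":[0,0,-0.002],"gripper":0.85},{"dr":[0,0,0],"xyz":[0,0,-0.002],"gripper":1},{"dr":[0,0,0],"xyz":[0,0,-0.002],"gripper":1}]'

```text
t: 33.58
tcp_pos: [0.5309, -0.2181, 0.0373]
orientation: [0.038, 0.999, 0.0, 0.0]
contact_force: [-0.4, 0.0, 0.4]
opening: 1.002
gripper_force: 0.0
```

>>> drive_tool --deltas '[{"dr":[0,0,0],"xyz":[0,0,-0.02],"gripper":1},{"dr":[0,0,0],"xyz":[0,0,-0.06],"gripper":1},{"dr":[0,0,0],"xyz":[0,0,-0.12],"gripper":1},{"dr":[0,0,0],"xyz":[0,0,-0.18],"gripper":1},{"dr":[0,0,0],"xyz":[0.05,0.05,-0.26],"gripper":1},{"dr":[0,0,-0.02],"xyz":[0.05,0.15,-0.27],"gripper":1},{"dr":[0,0,-0.02],"xyz":[0.05,0.2,-0.27],"gripper":1},{"dr":[0,0,-0.02],"xyz":[0.05,0.2,-0.27],"gripper":1}]'

```text
t: 34.58
tcp_pos: [0.5037, -0.0496, 0.2555]
orientation: [0.002, 1.0, 0.001, 0.002]
contact_force: [-0.4, -0.4, 0.7]
opening: 1.001
gripper_force: 0.0
```

```bash
python3 - <<'E'
import sys;sys.argv=['','w25']
exec(open('legs.py').read())
W,s,im=look()
V=cv2.cvtColor(im,cv2.COLOR_BGR2HSV)[...,2]
b=blue(im)&(V>150);n,l,st,ce=cv2.connectedComponentsWithStats(b.astype(np.uint8));p=proj(W,[.532,-.2197,.116])[0];print('pliers pred',p)
P=[onz(W,ce[i],.116)[:2] for i in range(1,n) if st[i,4]>30 and np.hypot(*(ce[i]-p))<60];print('handles',P)
uv=proj(W,[.558,.037,.063])[0];m=biggest(orange(im),uv,40)
def home(p):return [(T2(q,*p[:3]),.060,.066) for q in ringparts()]
print(uv,m.sum());v,u=np.nonzero(m);print(u.min(),u.max(),v.min(),v.max())
# expected visible mask: ring minus spigot
def cmp(cm,m,z=.063):
    v,u=np.nonzero(m);box=(u.min()-12,v.min()-12,u.max()+12,v.max()+12)
    M=cv2.resize(m[box[1]:box[3],box[0]:box[2]].astype(np.uint8)*255,None,fx=U,fy=U)>127
    def f(p):
        r=render(cm,[(T2(q,*p[:3]),p[3]-.003,p[3]+.003) for q in ringparts()],box)>0
        o=render(cm,[(disc(.558,.0369,.0195),.07,.078),(disc(.558,.0369,.014),.078,.088)],box)>0
        r&=~o;return 1-(r&M).sum()/(r|M).sum()
    best=min((minimize(f,[.558,.037,.05,zz],method='Nelder-Mead',options=dict(initial_simplex=np.array([[.558,.037,.05,zz]]*5)+np.vstack([np.zeros(4),np.diag([.004,.004,.05,.004])]))) for zz in(.062,.066)),key=lambda r:r.fun)
    return best.x,1-best.fun
print('wrist ring',cmp(W,m))
bl=biggest(blue(im),proj(W,[.558,.037,.055])[0],30);print('collar',fitcollar(W,bl,[.558,.037]))
for c in('side','scene'):
    i=robot.grab_frame(c);cv2.imwrite(f'pics/{c}25.png',i);k=cam(c);m=biggest(orange(i),proj(k,[.558,.037,.063])[0],30);print(c,m.sum(),cmp(k,m))
    for t in('plant_beaker','beaker','marker','pliers_grip'):
        d=robot.silhouettes(c,t);print(t,[(round(q['score'],2),q['location']) for q in d[:1]])
    a=cv2.imread(f'pics/{c}0.png');
E
```

```text
t 34.575 tcp_pos [ 0.5037 -0.0496  0.2555] orientation [0.002  1.     0.0013 0.0018] contact_force [-0.4415 -0.3807  0.7032] opening 1.0014083373319957 gripper_force 0.0 
pliers pred [145.4356 250.4986]
handles [array([ 0.528 , -0.2467]), array([ 0.532 , -0.1901])]
[401.3493 257.049 ] 471
379 422 238 284
wrist ring (array([0.5589, 0.0373, 0.0537, 0.0612]), np.float64(0.7957778279521337))
collar (array([0.5586, 0.0372]), np.float64(0.9116555440562435))
side 206 (array([0.5609, 0.0444, 0.0528, 0.0581]), np.float64(0.8413499867127292))
plant_beaker [(0.86, [278.8, 157.3])]
beaker [(0.8, [442.4, 279.2])]
marker [(0.69, [357.9, 233.2])]
pliers_grip [(0.84, [329.8, 373.6])]
scene 135 (array([0.5597, 0.0362, 0.044 , 0.0638]), np.float64(0.7683369644153958))
plant_beaker [(0.61, [489.9, 312.8])]
beaker [(0.93, [185.7, 270.4])]
marker [(0.88, [307.0, 346.5])]
pliers_grip [(0.57, [241.2, 186.3])]
```

```bash
python3 - <<'E'
from h import *
S=cam('scene')
a=cv2.imread('pics/scene0.png').astype(int);b=robot.grab_frame('scene').astype(int)
d=np.abs(a-b).max(2)
for n,(x0,y0,x1,y1) in dict(marker=(280,315,345,385),beaker=(160,240,210,305),plant=(425,225,530,395)).items():
    r=d[y0:y1,x0:x1];print(n,(r>40).mean(),r.mean())
ba=blue(a.astype(np.uint8))[315:385,280:345];bb=blue(b.astype(np.uint8))[315:385,280:345]
print([np.mean(np.nonzero(q),1) for q in(ba,bb)])
if abs(np.subtract(*[np.mean(np.nonzero(q),1) for q in(ba,bb)])).max()<1: print(robot.hand_in())
E
```

```text
marker 0.0 1.4725274725274726
beaker 0.0 1.6387692307692308
plant 0.016526610644257703 4.912324929971989
[array([10.7877, 13.4795]), array([10.7877, 13.4795])]
the job is handed in; nothing more can be done
None
```

I handed the job in at about 35 s of the 72 s allowed. The snap ring is closed in the groove, about 0.3 mm off the collar's centre by camera measurement with its back drawn against the groove floor. The pliers hang upright in the stand, released, and the plant, beaker and marker are where they were.

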